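# Unload the culture clamp jig

## Task

Take the stack on the clamp jig apart from the top down: set the small green dish, then the medium red one, then the large yellow one, each in the middle of the marker disc of its own colour, always keeping the dishes level. Only then swing the jig's clamp bar well up, past 45 degrees, and leave it up; draw the blue plate out of the jig from its open front, and lay it flat, centred and squared lengthwise on the white-topped viewing stand, and let go.

Things in the scene. Friction and masses are not known exactly. Their poses are not given: they have to be found in the camera images.
- dish_small: closed culture dish, a flat green disc with a clear skirt, 36 mm in diameter and 14 mm high, loose, on top of the stack, on the red dish. Origin: centre of its underside, z up. Light (under 80 g).
- dish_medium: closed culture dish, a flat red disc with a clear skirt, 51 mm in diameter and 14 mm high, loose, second in the stack, on the yellow dish. Origin: centre of its underside, z up. Light (under 80 g).
- dish_large: closed culture dish, a flat yellow disc with a clear skirt, 66 mm in diameter and 14 mm high, loose, at the bottom of the stack of dishes, standing on the front part of the blue plate (about 30 mm in front of the plate's centre). Origin: centre of its underside, z up. Light (under 80 g).
- plate: loose flat blue plate in the jig, 140 mm long (x) x 66 wide (y) x 8 thick, about 90 g, axes as the jig's. Origin: centre of its underside. On top a rib 6 mm high, x 44 to 50, y -30 to 0. Its rear 14 mm lie under the jig's roof: draw it straight forward (-x) 20 mm or more, then lift. It overhangs the pedestal 10 mm on either side: grip it from above across its width, in its front half.
- disc_green: fixed green marker disc on the bench with a white spot in its middle, 84 mm in diameter, 6 mm high. Origin: centre of its underside, z up. The place for the green dish.
- disc_red: fixed red marker disc on the bench with a white spot in its middle, 84 mm in diameter, 6 mm high. Origin: centre of its underside, z up. The place for the red dish.
- disc_yellow: fixed yellow marker disc on the bench with a white spot in its middle, 84 mm in diameter, 6 mm high. Origin: centre of its underside, z up. The place for the yellow dish.
- stand: fixed viewing stand for the plate: a black block 130 mm long (x) x 50 mm wide (y) with a white top 32 mm above the bench, on a dark foot 150 x 90 x 4 mm. Origin: centre of the foot's underside, on the bench; z up. The plate lies on it lengthwise, either way round, overhanging 8 mm on either side and 5 mm at either end.
- jig: fixed grey clamp jig; origin on the bench, x to its rear, y to its left, z up. Pedestal 46 mm wide, x -72 to 64, top at z 32 mm, on a foot 170 x 100 x 4 mm; the plate lies on it centred on the jig's origin, front (-x) open. At the rear a fixed roof (x 56 to 82, y -43 to 43, z 43 to 49 mm) with a wall behind. A clamp bar lies across the plate (see clamp).
- clamp (a joint): angle (rad) of the aluminium bar across the plate at jig x 33 mm: 0 down, blocking the plate's rib; stop at 1.35. Hinge line along jig x at y 55, z 45.5. At the bar's right end a black round grip, 12 mm thick, along x from x 41 to 79; when down its axis is at y -95, z 45.5 mm; it swings up and over to +y. Stays where left; lifting takes about 2 N. When up it stands 0.2 m high.
Not all that is in view belongs to the job. There is more than one size of the plate; the one meant has the size given above.

How it is judged:
By the outcome, as a careful person would: the job done as asked, in the order asked, and still so for the second after the job is handed in, with the robot touching nothing.
It also fails if it takes over 131 s, if anything falls off the work surface, if the arm or the gripper's body presses on something with over 40 N, if the wrist force passes 120 N, or if a joint passes its speed limit or range.

## Robot

A 6-joint arm with a two-finger parallel gripper is mounted at the origin on the work surface. World frame = base frame: x ahead of the robot, y to its left, z up, the work surface at z = 0. Lengths are in m, angles in degrees, forces in N, time in s.
With the tool pointing down it reaches from about 0.4 to 0.825 m from the base axis. Payload 7 kg.
Tool frame: the origin (TCP) lies midway between the tips of the shut fingers; the grasp point (between the pads) lies 19 mm behind it; z points along the fingers, y is the direction in which the jaws open and shut (so a half turn about z gives the same grasp; the last joint's range is limited). The gripper opens to 88 mm and grips with 3 to 60 N. Pads are 19 mm wide; open, the fingers measure 130 mm over their backs; the gripper's body (78 mm by 193 mm) begins 47 mm behind the grasp point.
Start: joints at [86.981, 20.546, 0.682, 0, -70.136, -16.507], TCP at [0.226, 0.636, 0.203] pointing down, gripper open.
Joint ranges: [-176.03, 176.03], [-82.01, 121.73], [-58.28, 71.71], [-173.87, 95.51], [-174.79, -0.11], [-173.66, 173.66]. Speed limits (degrees/s): [136.94, 136.94, 172.46, 180, 180, 180].

## Interface

Orientations are given as [roll, pitch, yaw] about the fixed x, y, z axes, in that order (R = Rz(yaw) Ry(pitch) Rx(roll)).
In Python, from plant import sensors, viewer, r gives the robot as it stands. The module is installed in compiled form; this text tells all that it offers.
- The arm moves only by the shell command python3 -m handwheel 'ROWS' [OPENING] [FORCE]. ROWS is JSON, one flat list of numbers, 6 for each row, row after row: the shift along the world's x, y, z in cm, then the turn, a rotation vector about the world's x, y, z in rad. In form: [tx, ty, tz, wx, wy, wz, tx, ty, tz, wx, wy, wz, ...]. A call has 1 to 8 rows; each row is the pose to reach, as a shift and turn from the pose measured when the call began; what a row does not reach only later rows make up. A row lasts 1/10 s, in which the tool goes at most 50 mm and 8.59 degrees, less where a joint would pass 70% of its speed; a pose out of reach is approached as far as the arm can. A call with a gripper value outside its range is refused whole. OPENING is the closure in counts, from 0 (fully open) to 255 (shut), set as the call begins (- or left out, the last holds). The fingers move at their own pace and stop on an object; FORCE is the grip in N (left out, the last holds). Time passes only in rows, so rows that repeat a pose let the fingers close. It gives the time, the measured TCP pose, the force and the opening at its end, in the units of the state.
- sensors.get_state(): the state, without advancing time (a new reading comes with each control period).
- viewer.capture(name): name is "scene" or "top" or "wrist"; returns a dict with "img" (420x560x3 uint8, red, green, blue), "camera_matrix" (3x3 intrinsics, pixels), "camera_from_world" (4x4, takes a point from world to camera coordinates); the wrist camera has in their place "mount" (4x4, takes a point from camera to tool coordinates, whose origin is the TCP and whose axes are the flange's). Camera axes: x right, y down, z forward; pixel columns grow to the right and rows downward; lengths in m; the calibration is good to about 2 mm. The wrist camera is an equidistant fisheye: a pixel r from the principal point sees the ray r / f radians off the axis. A picture is of the moment at which its call begins: read the wrist's pose just before it. There is no depth.
- r.close_job(): hands the job in, once; it reports no verdict.
The state is a dict: "time_s": time; "joints": joint angles; "qd": joint speeds; "joint_torque": joint torques, N m; "tcp_pos": TCP position; "eef_rot": TCP orientation; "contact_force": force on the tool from outside, world axes, zero at the start; "moment": the same for the moment, N m; "gripper_width": finger opening in m.
Only numpy, scipy, OpenCV 4.12 (cv2) and the standard library are available. Lean on these libraries where they do the work, as an engineer would, in place of code of your own. Each camera call takes 0.05 s, during which the arm holds its last target.

## Working session

There is one attempt and no reset: what is moved stays moved. The work goes in short steps, Python scripts to look and compute and a shell command to move; the robot and the scene stay as the last step left them, time stands still between calls to the robot, and variables do not carry over. Pictures are saved under pics/ and viewed, and the job is handed in when it is done.

```bash
mkdir -p pics; ls
cat > h.py <<'E'
import numpy as np, cv2
from plant import sensors, viewer, r
def snap(n,f):
    c=viewer.capture(n); cv2.imwrite('pics/'+f+'.png',c['img'][:,:,::-1]); 
    np.savez('pics/'+f+'.npz',**{k:v for k,v in c.items()}); return c
E
python3 - <<'E'
from h import *
s=sensors.get_state(); print(s)
for n in('scene','top','wrist'):
    c=snap(n,n+'0'); print(n,{k:np.round(v,4).tolist() for k,v in c.items() if k!='img'})
E
```

```text
pics
{'time_s': 0.0, 'joints': array([ 8.69813991e+01,  2.05908462e+01,  6.34520066e-01, -2.07178417e-02,
       -7.01357274e+01, -1.65071457e+01]), 'qd': array([ 0.02592287, -0.00252391, -0.07719551,  0.0101605 ,  0.00938017,
        0.10424189]), 'joint_torque': array([ 1.12979040e-03, -5.82721853e+01,  2.93051022e+01,  6.99689895e+00,
        6.87344917e-03, -1.71944484e-04]), 'tcp_pos': array([0.22545148, 0.63568175, 0.20253315]), 'eef_rot': array([ 1.79906206e+02, -7.48478600e-03, -1.95327959e+01]), 'contact_force': array([-0.55007494,  0.13768141, -0.88734098]), 'moment': array([0.01230521, 0.001351  , 0.04086233]), 'gripper_width': 0.08813799857187418}
scene {'camera_matrix': [[402.1852, 0.0, 280.9598], [0.0, 402.1852, 208.301], [0.0, 0.0, 1.0]], 'camera_from_world': [[0.5415, 0.8404, -0.024, -0.2584], [0.4447, -0.3105, -0.8401, -0.2248], [-0.7135, 0.4442, -0.5418, 1.3241], [0.0, 0.0, 0.0, 1.0]]}
top {'camera_matrix': [[494.9491, 0.0, 275.8935], [0.0, 494.9491, 206.4398], [0.0, 0.0, 1.0]], 'camera_from_world': [[-0.0119, -0.9999, 0.0016, -0.041], [-0.9747, 0.0113, -0.2231, 0.5981], [0.223, -0.0042, -0.9748, 0.9372], [0.0, 0.0, 0.0, 1.0]]}
wrist {'camera_matrix': [[325.1923, 0.0, 282.132], [0.0, 325.1923, 208.607], [0.0, 0.0, 1.0]], 'mount': [[0.0008, -0.965, -0.2621, 0.0698], [1.0, 0.0009, -0.0005, 0.0006], [0.0007, -0.2621, 0.965, -0.1811], [0.0, 0.0, 0.0, 1.0]]}
```

View pics/scene0.png

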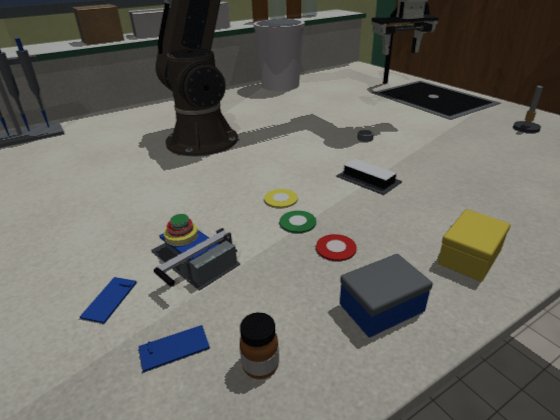

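View pics/top0.png

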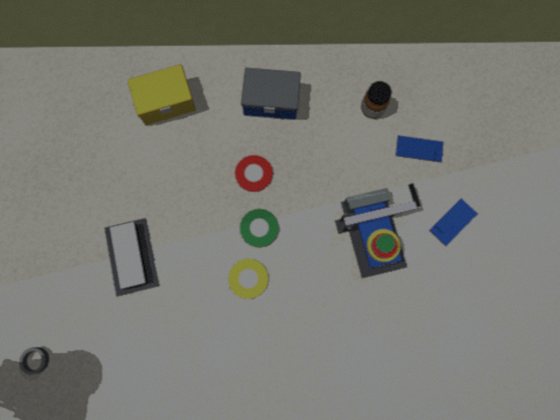

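View pics/wrist0.png

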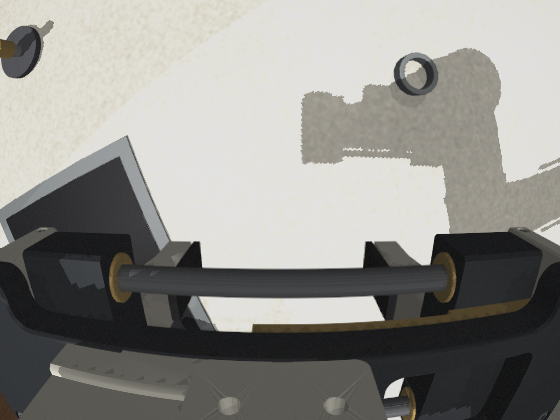

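The jig with its stack is at the right of the top view (about (380,240)), with the bar's black grip at (415,197). The marker discs are at (254,173), (260,228) and (248,278), and the stand is at (130,255). Two decoy plates lie at (420,148) and (454,222). Next I measure.

```bash
cat >> h.py <<'E'
def ray(c,u,v):
    K=c['camera_matrix'];T=c['camera_from_world'];R=T[:3,:3]
    d=R.T@np.array([(u-K[0,2])/K[0,0],(v-K[1,2])/K[1,1],1]); o=-R.T@T[:3,3]; return o,d
def onplane(c,u,v,z):
    o,d=ray(c,u,v); return o+d*(z-o[2])/d[2]
def hsv(c): return cv2.cvtColor(c['img'],cv2.COLOR_RGB2HSV)
COL={'g':((50,90,40),(80,255,255)),'y':((22,110,60),(34,255,255)),'b':((108,130,50),(125,255,255))}
def mask(c,k):
    H=hsv(c)
    if k=='r': return cv2.inRange(H,(0,140,60),(8,255,255))|cv2.inRange(H,(172,140,60),(180,255,255))
    return cv2.inRange(H,*COL[k])
def blobs(m,amin=40):
    cs,_=cv2.findContours(m,cv2.RETR_EXTERNAL,cv2.CHAIN_APPROX_NONE)
    return sorted([a for a in cs if cv2.contourArea(a)>amin],key=cv2.contourArea,reverse=True)
def circ(c,cnt,z):
    # outer hull pixels on plane -> min circle & least squares
    h=cnt.reshape(-1,2)
    P=np.array([onplane(c,u,v,z)[:2] for u,v in h])
    A=np.c_[2*P,np.ones(len(P))]; s=np.linalg.lstsq(A,(P**2).sum(1),rcond=None)[0]
    return s[:2],np.sqrt(s[2]+s[:2]@s[:2]),
E
python3 - <<'E'
from h import *
for n in('top','scene'):
    c=dict(np.load(f'pics/{n}0.npz'))
    for k in 'gryb':
        for a in blobs(mask(c,k)):
            x,y,w,hh=cv2.boundingRect(a)
            for z in (.006,{'g':.082,'r':.068,'y':.054,'b':.04}[k]):
                p,rad=circ(c,a,z); print(n,k,(x,y,w,hh),int(cv2.contourArea(a)),z,np.round(p*1000,1),'r',round(rad*1000,1))
E
python3 - <<'E'
import cv2
for n,(x,y,w,h) in {'top':(320,130,170,160),'scene':(140,200,110,100)}.items():
    i=cv2.imread(f'pics/{n}0.png')[y:y+h,x:x+w]
    cv2.imwrite(f'pics/{n}0c.png',cv2.resize(i,None,fx=4,fy=4,interpolation=cv2.INTER_CUBIC))
i=cv2.imread('pics/top0.png')[205:305,90:190]
cv2.imwrite('pics/top0s.png',cv2.resize(i,None,fx=4,fy=4,interpolation=cv2.INTER_CUBIC))
E
```

```text
top g (240, 209, 38, 38) 1049 0.006 [566.  -11.4] r 39.4
top g (240, 209, 38, 38) 1049 0.082 [552.  -13.7] r 36.5
top g (377, 235, 17, 17) 205 0.006 [ 529.8 -279.3] r 17.3
top g (377, 235, 17, 17) 205 0.082 [ 518.4 -262.1] r 16.0
top r (235, 156, 38, 35) 970 0.006 [687.7  -0. ] r 39.3
top r (235, 156, 38, 35) 970 0.068 [669.   -2.6] r 37.0
top r (372, 234, 25, 24) 111 0.006 [ 525.6 -277.3] r 23.4
top r (372, 234, 25, 24) 111 0.068 [ 516.6 -263.4] r 22.0
top y (128, 65, 67, 60) 2614 0.006 [877.2 209.4] r 69.4
top y (128, 65, 67, 60) 2614 0.054 [853.9 197.7] r 66.2
top y (229, 259, 39, 39) 1147 0.006 [458.9  11.9] r 39.8
top y (229, 259, 39, 39) 1147 0.054 [454.9   9.4] r 37.9
top y (368, 230, 32, 31) 753 0.006 [ 525.3 -275.3] r 33.0
top y (368, 230, 32, 31) 753 0.054 [ 518.3 -264.7] r 31.5
top b (431, 199, 46, 46) 905 0.006 [ 574.4 -427.7] r 41.2
top b (431, 199, 46, 46) 905 0.04 [ 567.8 -415.2] r 39.9
top b (397, 136, 46, 25) 802 0.006 [ 740.5 -367.7] r 39.8
top b (397, 136, 46, 25) 802 0.04 [ 728.5 -357.2] r 38.5
top b (358, 216, 44, 52) 506 0.006 [ 532.1 -271.6] r 45.7
top b (358, 
[... 1211 characters left out ...]
264, 189, 33, 19) 451 0.006 [463.    7.6] r 41.3
scene y (264, 189, 33, 19) 451 0.054 [530. -34.] r 37.5
scene y (164, 224, 33, 17) 117 0.006 [ 452.2 -248.6] r 31.5
scene y (164, 224, 33, 17) 117 0.054 [ 520.3 -266.5] r 28.5
scene b (139, 325, 70, 46) 1586 0.006 [ 741.9 -370.5] r 41.1
scene b (139, 325, 70, 46) 1586 0.04 [ 771.  -375.1] r 38.4
scene b (80, 277, 56, 46) 1092 0.006 [ 578.1 -430. ] r 43.5
scene b (80, 277, 56, 46) 1092 0.04 [ 618.  -430.7] r 40.6
scene b (169, 231, 40, 22) 176 0.006 [ 494.2 -248.8] r 31.2
scene b (169, 231, 40, 22) 176 0.04 [ 539.6 -261.4] r 29.1
scene b (189, 243, 30, 18) 48 0.006 [ 556.3 -233.4] r 22.7
scene b (189, 243, 30, 18) 48 0.04 [ 597.7 -247. ] r 21.2
```

View pics/top0c.png

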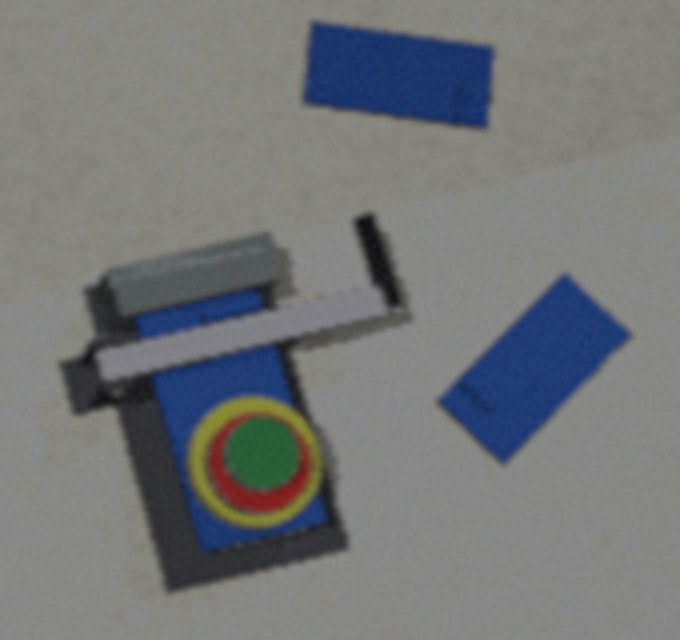

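View pics/scene0c.png

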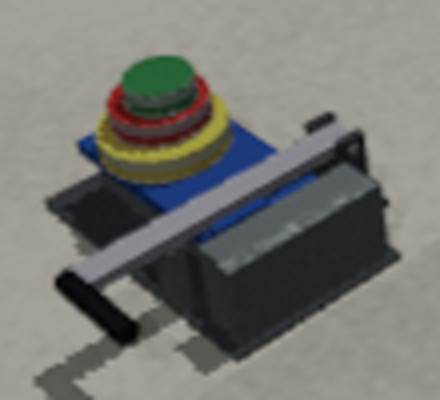

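View pics/top0s.png

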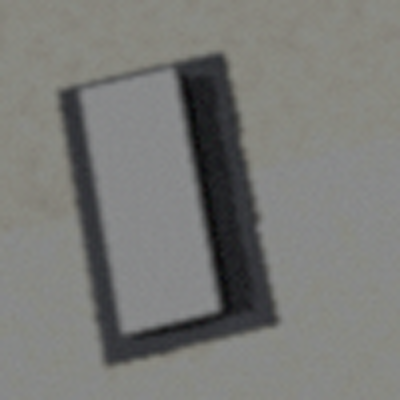

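Run:
```python
from h import *
for n in('top','scene'):
    c=dict(np.load(f'pics/{n}0.npz'))
    m=mask(c,'b'); H=hsv(c)
    bb=[a for a in blobs(m) if (np.hypot(*(circ(c,a,.04)[0]-[.56,-.255]))<.06)]
    P=np.vstack([a.reshape(-1,2) for a in bb])
    W=np.array([onplane(c,u,v,.04)[:2] for u,v in P]).astype(np.float32)*1000
    print(n,'plate rect',cv2.minAreaRect(W), 'box',np.round(cv2.boxPoints(cv2.minAreaRect(W))).tolist())
    # stand white top: bright blob surrounded by dark
    roi={'top':(105,218,52,76),'scene':(330,155,75,36)}[n]; x,y,w,h=roi
    V=c['img'].max(2)
    d=np.zeros_like(V); d[y:y+h,x:x+w]=(V[y:y+h,x:x+w]<95)*255
    dk=blobs(d)[0]; hull=cv2.convexHull(dk).reshape(-1,2)
    W=np.array([onplane(c,u,v,.004)[:2] for u,v in hull]).astype(np.float32)*1000
    print(n,'foot',cv2.minAreaRect(W))
    fill=np.zeros_like(V); cv2.fillPoly(fill,[cv2.convexHull(dk)],255)
    fill=cv2.erode(fill,np.ones((3,3)))
    w=((V>110)&(fill>0)).astype(np.uint8)*255
    t=blobs(w)[0].reshape(-1,2)
    W=np.array([onplane(c,u,v,.032)[:2] for u,v in t]).astype(np.float32)*1000
    print(n,'whitetop',cv2.minAreaRect(W),V[250,130] if n=='top' else V[170,368])
```

```text
top plate rect ((543.0052490234375, -256.1238098144531), (126.81381225585938, 68.55843353271484), 13.037141799926758) box [[473.0, -237.0], [489.0, -304.0], [613.0, -275.0], [597.0, -208.0]]
top foot ((508.1131591796875, 258.3726806640625), (150.4878387451172, 91.45743560791016), 13.192068099975586)
top whitetop ((508.36968994140625, 260.3317565917969), (129.1052703857422, 49.13431930541992), 13.14728832244873) 136
scene plate rect ((561.3087768554688, -255.953125), (69.210693359375, 69.89958190917969), 12.679938316345215) box [[520.0, -229.0], [535.0, -298.0], [603.0, -282.0], [587.0, -214.0]]
scene foot ((513.7314453125, 251.06430053710938), (167.05625915527344, 107.74669647216797), 33.559505462646484)
scene whitetop ((538.0857543945312, 242.89276123046875), (90.94791412353516, 32.77250289916992), 33.62977600097656) 164
```

```bash
python3 -m handwheel '[4,-5,0,0,0,-0.15, 8,-10,0,0,0,-0.3, 12,-15,0,0,0,-0.45, 16,-20,0,0,0,-0.6, 20,-25,0,0,0,-0.75, 24,-30,0,0,0,-0.9, 28,-35,0,0,0,-1.05, 30,-40,0,0,0,-1.2]' ; python3 -c "
from h import *
s=sensors.get_state();print(s['joints'],s['tcp_pos'],s['eef_rot'],s['qd'])"
```

```text
time_s: 0.95
tcp_pos: [0.4721, 0.3189, 0.2027]
eef_rot: [179.9, -0.0, -88.6]
contact_force: [0.9, 0.8, 0.0]
gripper_width: 0.0876
[ 5.36811862e+01  1.07585106e+01 -1.28780698e+01 -5.17443685e-02
 -6.64143235e+01 -5.22816504e+01] [0.4720778  0.31894013 0.20265309] [ 1.79931355e+02 -1.12726725e-02 -8.86211825e+01] [-48.91157062  -3.17689859  -4.27316672  -0.12992476   1.07135725
 -36.81146491]
```

```bash
python3 -m handwheel '[3,-5,0.5,0,0,-0.15, 6,-9,1,0,0,-0.3, 9,-13,2,0,0,-0.45, 12,-17,3,0,0,-0.6, 14,-21,4,0,0,-0.75, 16,-24,5,0,0,-0.9, 17,-27,5,0,0,-1.05, 18,-29,5,0,0,-1.2]' && python3 -m handwheel '[0,0,0,0,0,-0.1,0,0,0,0,0,-0.15,0,0,0,0,0,-0.15,0,0,0,0,0,-0.15]'
python3 - <<'E'
from h import *
s=sensors.get_state();print(s['joints'],s['tcp_pos'],s['eef_rot'],s['qd'])
snap('wrist','w1')
np.savez('pics/w1s.npz',p=s['tcp_pos'],e=s['eef_rot'])
E
```

```text
time_s: 1.75
tcp_pos: [0.6526, 0.0265, 0.2526]
eef_rot: [179.9, -0.0, -157.5]
contact_force: [0.3, 0.9, -0.8]
gripper_width: 0.0878
time_s: 2.15
tcp_pos: [0.6524, 0.0265, 0.2523]
eef_rot: [179.9, -0.0, -166.0]
contact_force: [0.1, 0.2, 0.7]
gripper_width: 0.0874
[ 1.93606572e+01  1.71026277e+01  2.09104330e+00 -8.15674925e-02
 -7.50288428e+01 -9.53326789e+01] [0.65244116 0.02654602 0.25231367] [ 1.79925316e+02 -4.75886993e-02 -1.65993090e+02] [ 0.41988535 -0.11520879 -0.01486557  0.04420948 -0.04943813  0.0869071 ]
```

View pics/w1.png

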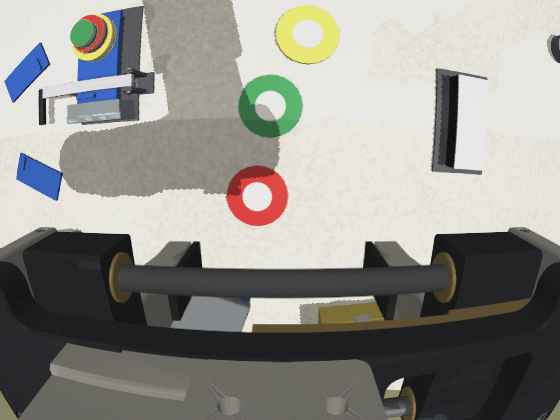

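```bash
cat >> h.py <<'E'
from scipy.spatial.transform import Rotation as Ro
def wray(c,p,e,u,v):
    K=c['camera_matrix'];M=c['mount'];dx,dy=u-K[0,2],v-K[1,2];rr=np.hypot(dx,dy);th=rr/K[0,0]
    d=np.array([dx/rr*np.sin(th),dy/rr*np.sin(th),np.cos(th)]) if rr>0 else np.array([0,0,1.])
    R=Ro.from_euler('xyz',e,degrees=True).as_matrix()
    return R@M[:3,3]+p, R@M[:3,:3]@d
def wplane(c,p,e,uv,z):
    out=[]
    for u,v in uv:
        o,d=wray(c,p,e,u,v); out.append((o+d*(z-o[2])/d[2])[:2])
    return np.array(out)
def fitc(P):
    A=np.c_[2*P,np.ones(len(P))]; s=np.linalg.lstsq(A,(P**2).sum(1),rcond=None)[0]
    return s[:2],np.sqrt(s[2]+s[:2]@s[:2])
def wsnap(f):
    s=sensors.get_state(); c=snap('wrist',f); return c,s['tcp_pos'],s['eef_rot']
E
python3 - <<'E'
from h import *
c=dict(np.load('pics/w1.npz'));s=np.load('pics/w1s.npz');p,e=s['p'],s['e']
for k,zz in {'g':(.006,.082),'r':(.006,.068),'y':(.006,.054)}.items():
    for a in blobs(mask(c,k)):
        x,y,w,h=cv2.boundingRect(a)
        if y>230: continue
        z=zz[1] if x<130 else zz[0]
        q,rad=fitc(wplane(c,p,e,a.reshape(-1,2),z)); print(k,(x,y,w,h),z,np.round(q*1000,1),round(rad*1000,1))
        q=wplane(c,p,e,cv2.boundingRect(a) and [(x+w/2-.5,y+h/2-.5)],z); print('  bb centre',np.round(q*1000,1))
for a in blobs(mask(c,'b')): print('b',cv2.boundingRect(a))
V=c['img'].max(2); roi=V[60:185,425:500]; m=((roi<110)*255).astype(np.uint8)
hull=cv2.convexHull(blobs(m)[0]).reshape(-1,2)+[425,60]
print('foot',cv2.minAreaRect((wplane(c,p,e,hull,.004)*1000).astype(np.float32)))
i=cv2.imread('pics/w1.png')[0:130,0:170]; cv2.imwrite('pics/w1c.png',cv2.resize(i,None,fx=4,fy=4,interpolation=cv2.INTER_CUBIC))
E
```

```text
g (239, 75, 63, 62) 0.006 [565.1 -11. ] 40.5
  bb centre [[565.1 -10.9]]
g (70, 20, 23, 26) 0.082 [ 517.9 -261.9] 16.5
  bb centre [[ 518.1 -261.3]]
r (227, 166, 61, 60) 0.006 [6.869e+02 4.000e-01] 40.5
  bb centre [[6.859e+02 5.000e-01]]
r (74, 15, 29, 36) 0.068 [ 515.4 -263.2] 22.5
  bb centre [[ 515.1 -260.3]]
y (276, 6, 63, 58) 0.006 [458.3  12.1] 40.8
  bb centre [[459.7  12.3]]
y (73, 14, 39, 46) 0.054 [ 516.8 -264. ] 29.6
  bb centre [[ 517.6 -262. ]]
b (17, 154, 46, 46)
b (5, 43, 45, 59)
b (78, 10, 45, 71)
b (76, 88, 43, 15)
foot ((507.3237609863281, 258.00146484375), (148.6017303466797, 89.79843139648438), 13.486821174621582)
```

View pics/w1c.png

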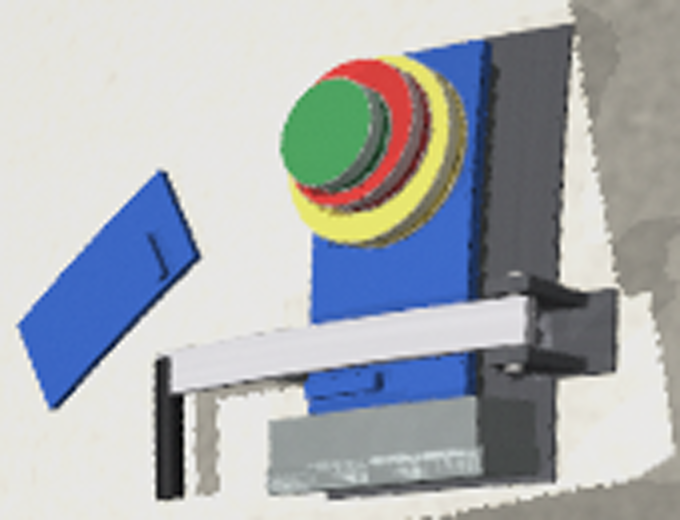

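```bash
python3 -m handwheel '[-2,-4.3,-1,0,0,-0.0175,-4,-8.6,-2,0,0,-0.0175,-6,-12.9,-3,0,0,-0.0175,-8,-17.2,-4,0,0,-0.0175,-10,-21.5,-5,0,0,-0.0175,-12,-25.8,-8,0,0,-0.0175,-13.4,-28.8,-11,0,0,-0.0175,-13.4,-28.8,-13,0,0,-0.0175]' && python3 -m handwheel '[0,0,0,0,0,0,0,0,0,0,0,0]'
python3 - <<'E'
from h import *
s=sensors.get_state();print(s['joints'],s['tcp_pos'],s['eef_rot'])
c=snap('scene','s2'); i=c['img'][120:290,100:280,::-1]; cv2.imwrite('pics/s2c.png',cv2.resize(i,None,fx=4,fy=3.5))
c,p,e=wsnap('w2')
for z in(0,.02,.04):
  P=p+[0,0,z]; T=dict(np.load('pics/scene0.npz'))
  q=T['camera_from_world'][:3,:3]@P+T['camera_from_world'][:3,3]; q=T['camera_matrix']@q; print(z,q[:2]/q[2])
E
```

```text
time_s: 3.0
tcp_pos: [0.5155, -0.2638, 0.1205]
eef_rot: [179.9, -0.1, -167.1]
contact_force: [0.4, 1.4, -0.1]
gripper_width: 0.0878
time_s: 3.2
tcp_pos: [0.5155, -0.2639, 0.1208]
eef_rot: [179.9, -0.2, -167.1]
contact_force: [0.2, -0.3, -0.8]
gripper_width: 0.0874
[-7.80523839e+00  1.55973724e+01 -1.79423089e+01 -6.47247758e-02
 -5.66782681e+01 -6.92213798e+01] [ 0.51546277 -0.26386887  0.12078184] [ 179.87223475   -0.18465044 -167.06207111]
0 [175.14636878 200.26539778]
0.02 [173.38737142 191.2806297 ]
0.04 [171.57760902 182.03655935]
```

View pics/s2c.png

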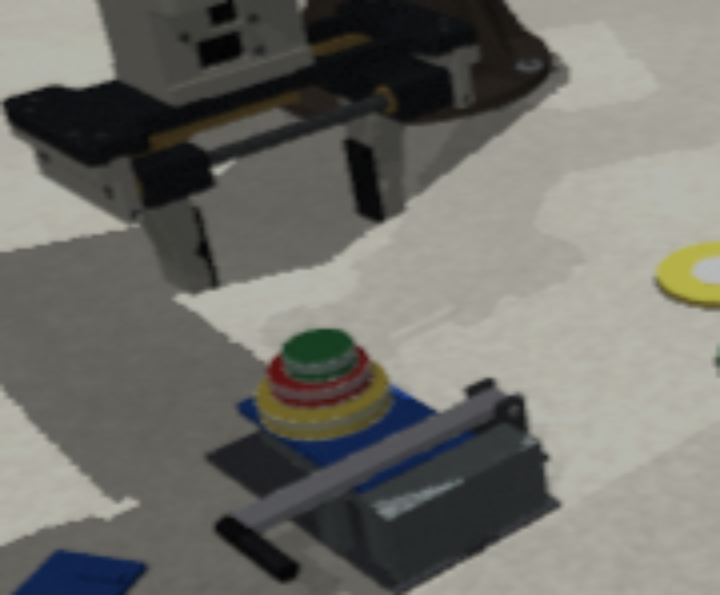

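View pics/w2.png

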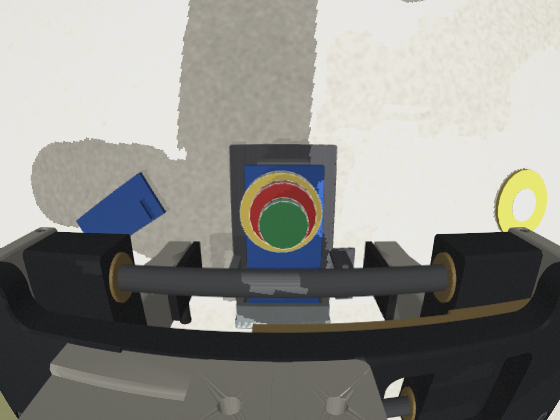

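```bash
python3 -m handwheel '[0,0,0,0,0,0,0,0,0,0,0,0,0,0,0,0,0,0,0,0,0,0,0,0]' 128 5
python3 - <<'E'
from h import *
s=sensors.get_state()
c=snap('scene','s3'); i=c['img'][120:290,100:280,::-1]; cv2.imwrite('pics/s3c.png',cv2.resize(i,None,fx=4,fy=3.5))
c,p,e=wsnap('w3')
for k,z in {'g':.082,'r':.068,'y':.054}.items():
    a=blobs(mask(c,k)); a=[q for q in a if 200<cv2.boundingRect(q)[0]<330][0]
    x,y,w,h=cv2.boundingRect(a)
    q,rad=fitc(wplane(c,p,e,a.reshape(-1,2),z)); print(k,(x,y,w,h),np.round(q*1000,1),round(rad*1000,1))
E
```

```text
time_s: 3.7
tcp_pos: [0.5171, -0.2633, 0.1223]
eef_rot: [179.9, -0.0, -167.0]
contact_force: [0.3, -1.0, 0.4]
gripper_width: 0.0609
g (259, 201, 48, 47) [ 517.3 -262.7] 16.8
r (250, 183, 66, 56) [ 515.1 -263.6] 22.3
y (240, 173, 81, 78) [ 517.  -264.8] 31.8
```

View pics/s3c.png

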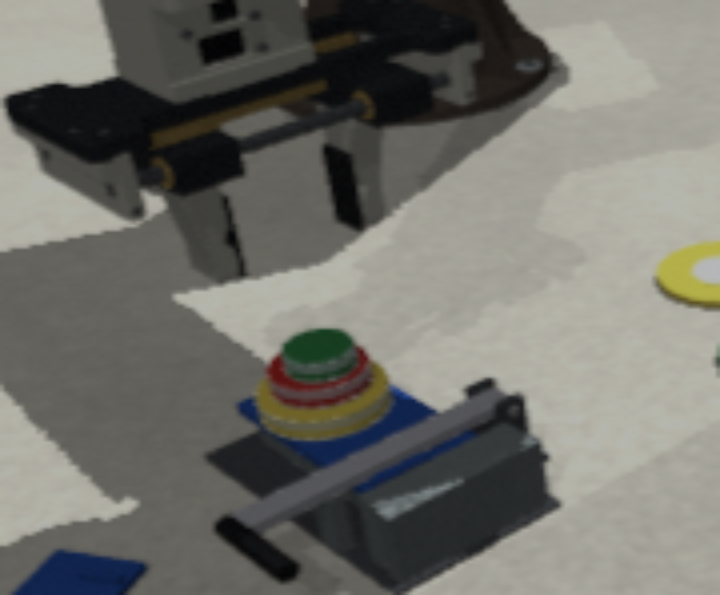

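Run:
```python
from h import *
s=sensors.get_state();p=s['tcp_pos'];R=Ro.from_euler('xyz',s['eef_rot'],degrees=True).as_matrix();w=s['gripper_width'];print(w)
for n in('scene','top'):
  T=viewer.capture(n); cv2.imwrite(f'pics/{n}3.png',T['img'][:,:,::-1])
  for sy in(1,-1):
    for dx in(-9.5,9.5):
     for dy in (0,21):
      for z in(0,):
        P=p+R@[dx/1e3,sy*(w/2+dy/1e3),z]; q=T['camera_from_world'][:3,:3]@P+T['camera_from_world'][:3,3]; q=T['camera_matrix']@q; q=q[:2]/q[2]; print(n,sy,dx,dy,q.round(1),((q-[100,120])*[4,3.5]).round() if n=='scene' else ((q-[330,190])*5).round())
i=cv2.imread('pics/top3.png')[190:290,330:450]; cv2.imwrite('pics/top3c.png',cv2.resize(i,None,fx=5,fy=5))
```

```text
0.0533755603941915
scene 1 -9.5 0 [189.8 196.5] [359. 268.]
scene 1 -9.5 21 [198.6 192.4] [394. 253.]
scene 1 9.5 0 [184.2 193.1] [337. 256.]
scene 1 9.5 21 [193.  189.1] [372. 242.]
scene -1 -9.5 0 [166.  207.5] [264. 306.]
scene -1 -9.5 21 [156.1 212.1] [224. 322.]
scene -1 9.5 0 [160.5 203.9] [242. 294.]
scene -1 9.5 21 [150.7 208.3] [203. 309.]
top 1 -9.5 0 [375.5 238.8] [228. 244.]
top 1 -9.5 21 [364.8 241.4] [174. 257.]
top 1 9.5 0 [378.4 248.5] [242. 293.]
top 1 9.5 21 [367.6 251.2] [188. 306.]
top -1 -9.5 0 [402.6 232.3] [363. 211.]
top -1 -9.5 21 [413.2 229.7] [416. 198.]
top -1 9.5 0 [405.5 241.9] [378. 260.]
top -1 9.5 21 [416.2 239.3] [431. 247.]
```

View pics/top3c.png

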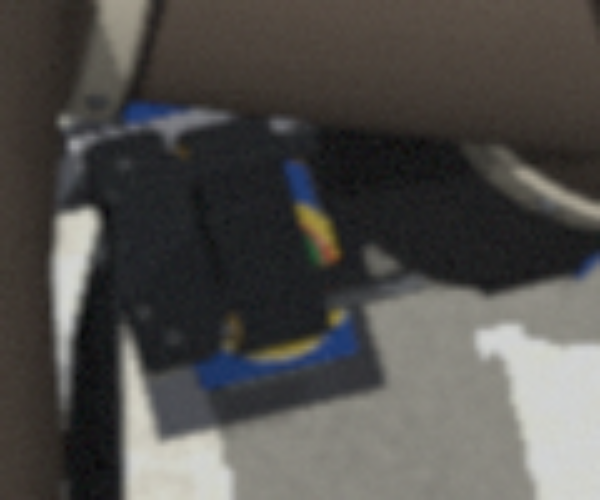

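```bash
python3 -m handwheel '[0.1,0.1,-1.5,0,0,0,0.1,0.1,-3,0,0,0,0.1,0.1,-4.2,0,0,0,0.1,0.1,-4.2,0,0,0,0.1,0.1,-4.2,0,0,0]'
python3 - <<'E'
from h import *
s=sensors.get_state();print(s['contact_force'],s['gripper_width'])
c=snap('scene','s4'); i=c['img'][150:290,110:270,::-1]; cv2.imwrite('pics/s4c.png',cv2.resize(i,None,fx=5,fy=4,interpolation=cv2.INTER_CUBIC))
E
```

```text
time_s: 4.4
tcp_pos: [0.5179, -0.2626, 0.0801]
eef_rot: [179.9, -0.1, -167.0]
contact_force: [-1.3, 0.5, 0.0]
gripper_width: 0.0437
[-1.27754159  0.5062469   0.01494034] 0.04366539060518211
```

View pics/s4c.png

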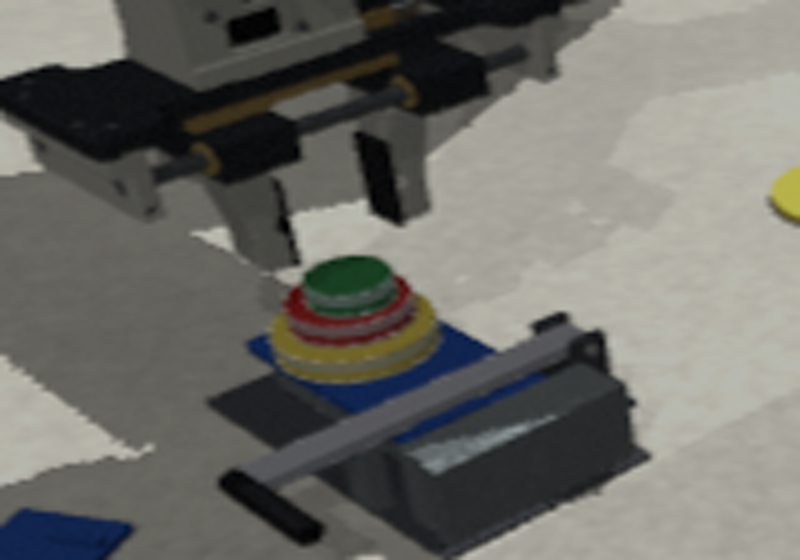

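```bash
python3 -m handwheel '[0,0,-1,0,0,0,0,0,-2,0,0,0,0,0,-2,0,0,0,0,0,-2,0,0,0]'
python3 - <<'E'
from h import *
s=sensors.get_state();print(s['contact_force'],s['gripper_width'])
c=snap('scene','s5'); i=c['img'][150:290,110:270,::-1]; cv2.imwrite('pics/s5c.png',cv2.resize(i,None,fx=5,fy=4,interpolation=cv2.INTER_CUBIC))
E
```

```text
time_s: 4.85
tcp_pos: [0.5179, -0.2627, 0.06]
eef_rot: [179.9, -0.1, -167.0]
contact_force: [0.2, -1.0, -0.1]
gripper_width: 0.0437
[ 0.19422646 -0.99436477 -0.06375667] 0.04368529235955425
```

View pics/s5c.png

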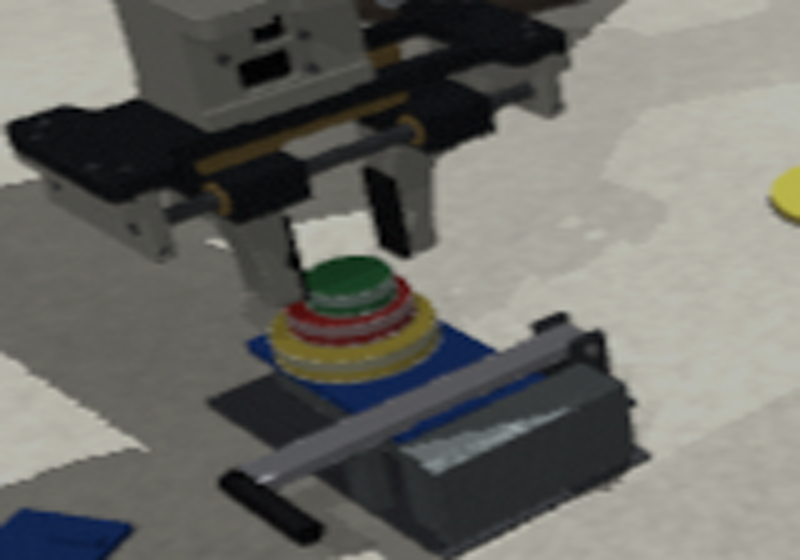

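```bash
python3 -m handwheel '[0,0,-0.4,0,0,0,0,0,-0.6,0,0,0,0,0,-0.6,0,0,0]'
python3 - <<'E'
from h import *
s=sensors.get_state();print(s['contact_force'],s['gripper_width'])
c=snap('scene','s6'); i=c['img'][150:290,110:270,::-1]; cv2.imwrite('pics/s6c.png',cv2.resize(i,None,fx=5,fy=4,interpolation=cv2.INTER_CUBIC))
E
```

```text
time_s: 5.2
tcp_pos: [0.518, -0.2627, 0.0541]
eef_rot: [179.9, -0.1, -167.0]
contact_force: [0.4, -0.6, 0.0]
gripper_width: 0.0436
[ 0.36029718 -0.56521176  0.01937962] 0.04358184145045213
```

View pics/s6c.png

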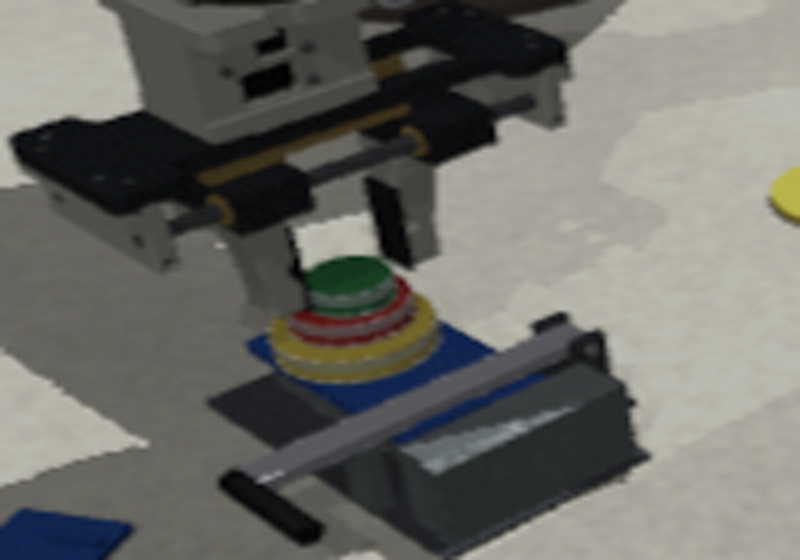

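```bash
python3 -m handwheel '[0,0,0,0,0,0,0,0,0,0,0,0,0,0,0,0,0,0,0,0,0,0,0,0,0,0,0,0,0,0]' 255 6; python3 -m handwheel '[0,0,0.2,0,0,0,0,0,0.5,0,0,0,0,0,1.5,0,0,0,0,0,3,0,0,0,0,0,5,0,0,0,0,0,5,0,0,0]'
python3 - <<'E'
from h import *
s=sensors.get_state();print(s['contact_force'],s['gripper_width'])
c=snap('scene','s7'); i=c['img'][150:290,110:270,::-1]; cv2.imwrite('pics/s7c.png',cv2.resize(i,None,fx=5,fy=4,interpolation=cv2.INTER_CUBIC))
snap('wrist','w7')
E
```

```text
time_s: 5.75
tcp_pos: [0.5181, -0.2627, 0.0543]
eef_rot: [180.0, -0.0, -167.0]
contact_force: [0.9, 0.6, 0.6]
gripper_width: 0.0356
time_s: 6.35
tcp_pos: [0.5201, -0.2634, 0.108]
eef_rot: [-179.9, 0.2, -167.0]
contact_force: [0.5, -0.0, -0.7]
gripper_width: 0.0355
[ 0.51298641 -0.00975412 -0.69358604] 0.03545835646323387
```

View pics/s7c.png

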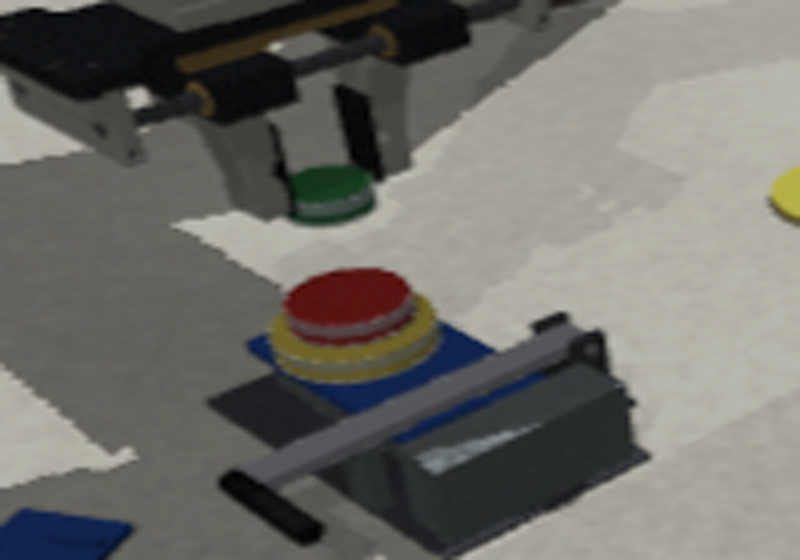

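View pics/w7.png

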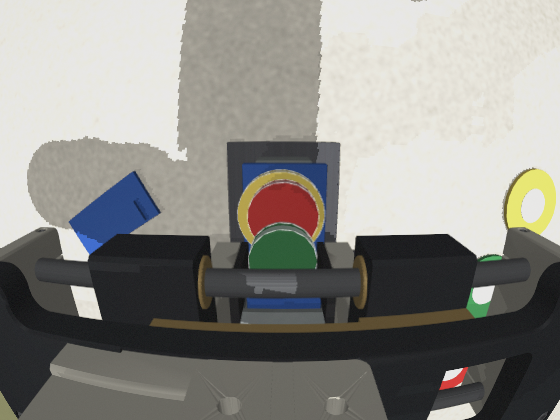

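```bash
python3 -m handwheel '[0.6,3.5,1.5,0,0,0,1.4,8,3,0,0,0,2.3,12.5,3,0,0,0,3.1,17,3,0,0,0,3.9,21,1,0,0,0,4.6,25.2,-3,0,0,0,4.6,25.2,-6,0,0,0,4.6,25.2,-8,0,0,0]'; python3 -m handwheel '[0,0,0,0,0,0,0,0,0,0,0,0]'
python3 - <<'E'
from h import *
s=sensors.get_state();print(s['contact_force'],s['gripper_width'])
c=snap('scene','s8'); i=c['img'][150:270,230:390,::-1]; cv2.imwrite('pics/s8c.png',cv2.resize(i,None,fx=5,fy=5,interpolation=cv2.INTER_CUBIC))
snap('wrist','w8')
E
```

```text
time_s: 7.25
tcp_pos: [0.5628, -0.0094, 0.0223]
eef_rot: [180.0, -0.2, -166.9]
contact_force: [0.1, -0.4, 0.2]
gripper_width: 0.0356
time_s: 7.45
tcp_pos: [0.5622, -0.0095, 0.0218]
eef_rot: [180.0, -0.3, -166.9]
contact_force: [-0.1, -0.8, 0.0]
gripper_width: 0.0355
[-0.1452165  -0.83923476  0.00864086] 0.03549678573699179
```

View pics/s8c.png

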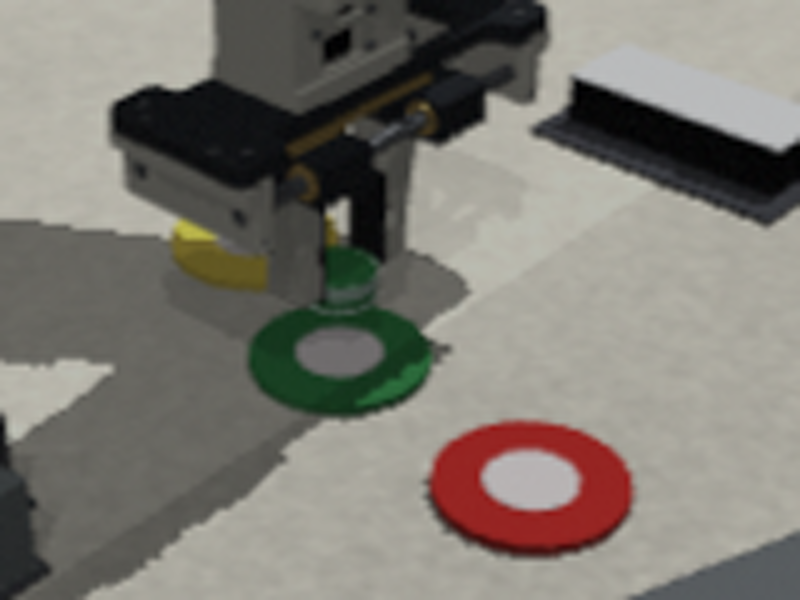

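View pics/w8.png

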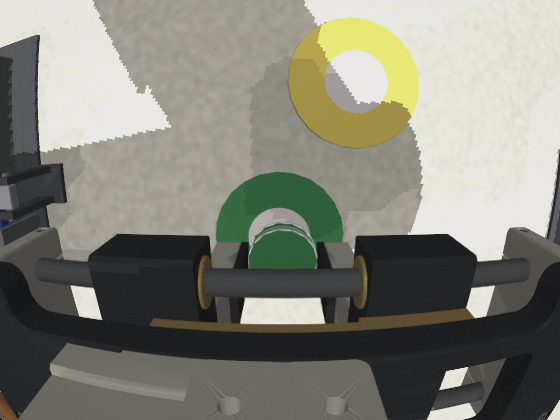

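```bash
python3 -m handwheel '[0.36,-0.2,-1,0,0,0,0.36,-0.2,-2,0,0,0,0.36,-0.2,-2.5,0,0,0,0.36,-0.2,-2.7,0,0,0,0.36,-0.2,-2.7,0,0,0,0.36,-0.2,-2.7,0,0,0]'
python3 - <<'E'
from h import *
s=sensors.get_state();print(s['contact_force'],s['tcp_pos'])
c=snap('scene','s9'); i=c['img'][150:270,230:390,::-1]; cv2.imwrite('pics/s9c.png',cv2.resize(i,None,fx=5,fy=5,interpolation=cv2.INTER_CUBIC))
E
```

```text
time_s: 8.15
tcp_pos: [0.5673, -0.0115, -0.0035]
eef_rot: [180.0, -0.1, -166.9]
contact_force: [-0.1, 0.9, -0.5]
gripper_width: 0.0357
[-0.09911981  0.86398897 -0.45276822] [ 0.5673064  -0.01147982 -0.00349728]
```

View pics/s9c.png

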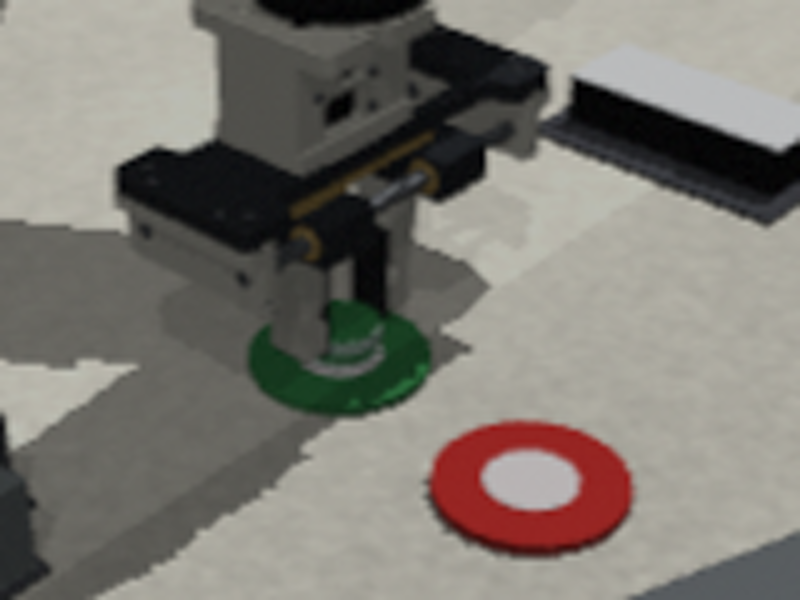

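```bash
python3 -m handwheel '[-0.1,0,-0.1,0,0,0,-0.1,0,-0.2,0,0,0,-0.1,0,-0.3,0,0,0,-0.1,0,-0.35,0,0,0,-0.1,0,-0.35,0,0,0]'
```

```text
time_s: 8.7
tcp_pos: [0.5663, -0.0114, -0.007]
eef_rot: [180.0, -0.1, -166.9]
contact_force: [0.0, -0.8, 0.2]
gripper_width: 0.0355
```

```bash
python3 -m handwheel '[-0.05,0,-0.05,0,0,0,-0.05,0,-0.1,0,0,0,-0.05,0,-0.1,0,0,0]'
python3 - <<'E'
from h import *
s=sensors.get_state();print(s['contact_force'],s['tcp_pos'])
c=snap('scene','s10'); i=c['img'][180:260,260:340,::-1]; cv2.imwrite('pics/s10c.png',cv2.resize(i,None,fx=7,fy=7,interpolation=cv2.INTER_CUBIC))
E
```

```text
time_s: 9.0
tcp_pos: [0.5658, -0.0114, -0.0077]
eef_rot: [180.0, -0.1, -166.9]
contact_force: [-1.1, 0.1, 4.5]
gripper_width: 0.0357
[-1.07572332  0.13535212  4.48560059] [ 0.56578772 -0.01141143 -0.0077314 ]
```

View pics/s10c.png

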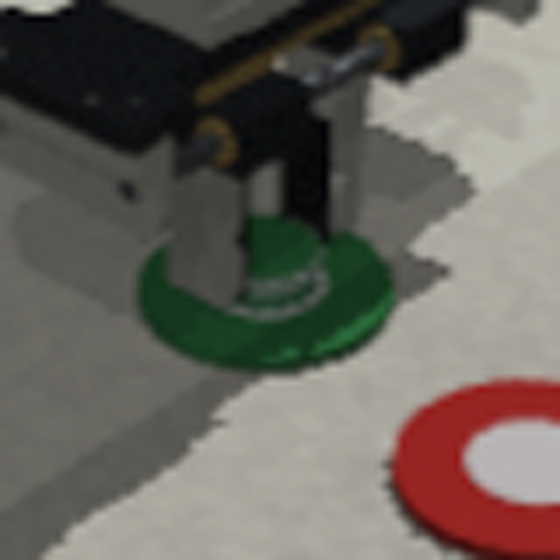

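```bash
python3 -m handwheel '[0,0,0,0,0,0,0,0,0,0,0,0,0,0,0,0,0,0,0,0,0,0,0,0]' 60; python3 -m handwheel '[0,0,2,0,0,0,0,0,5,0,0,0,0,0,9,0,0,0,0,0,13,0,0,0,0,0,13,0,0,0]' 0
python3 - <<'E'
from h import *
c,p,e=wsnap('w11'); print(p,e)
a=[q for q in blobs(mask(c,'g'))]
for q in a: print(cv2.boundingRect(q))
E
```

```text
time_s: 9.45
tcp_pos: [0.5658, -0.0115, -0.0078]
eef_rot: [180.0, -0.1, -166.9]
contact_force: [0.4, -0.7, -0.5]
gripper_width: 0.0621
time_s: 9.95
tcp_pos: [0.5694, -0.0109, 0.128]
eef_rot: [-180.0, 0.5, -166.8]
contact_force: [0.5, 0.3, -0.4]
gripper_width: 0.0877
[ 0.56942612 -0.0108897   0.12804603] [-179.97254378    0.47925308 -166.82616193]
(240, 149, 86, 84)
```

View pics/w11.png

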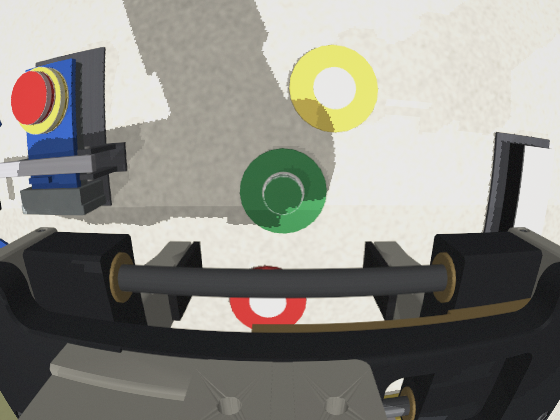

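```bash
python3 -m handwheel '[-0.6,-3.5,1,0,0,0,-1.5,-8,1,0,0,0,-2.5,-12.5,1,0,0,0,-3.5,-17,1,0,0,0,-4.5,-21.5,0.5,0,0,0,-5.3,-25.2,0,0,0,0,-5.3,-25.2,-1,0,0,0,-5.3,-25.2,-1,0,0,0]' 75; python3 -m handwheel '[0,0,0,0,0,0,0,0,0,0,0,0]'
python3 - <<'E'
from h import *
c,p,e=wsnap('w12'); print(p,e)
for k,z in {'r':.068,'y':.054}.items():
    for a in blobs(mask(c,k)):
        x,y,w,h=cv2.boundingRect(a)
        q,rad=fitc(wplane(c,p,e,a.reshape(-1,2),z)); print(k,(x,y,w,h),np.round(q*1000,1),round(rad*1000,1))
E
```

```text
time_s: 10.8
tcp_pos: [0.5127, -0.2633, 0.1125]
eef_rot: [179.9, 0.1, -167.0]
contact_force: [-0.3, 0.1, -0.6]
gripper_width: 0.0619
time_s: 11.0
tcp_pos: [0.5127, -0.2624, 0.1122]
eef_rot: [179.8, 0.0, -167.0]
contact_force: [-0.3, -0.1, 0.4]
gripper_width: 0.062
[ 0.51269868 -0.26239154  0.11217424] [ 1.79823349e+02  1.98923317e-02 -1.66967972e+02]
r (246, 191, 68, 64) [ 514.4 -263.9] 24.3
y (236, 180, 84, 80) [ 516.9 -264.9] 31.9
y (498, 173, 52, 64) [452.3 -39.6] 29.3
```

View pics/w12.png

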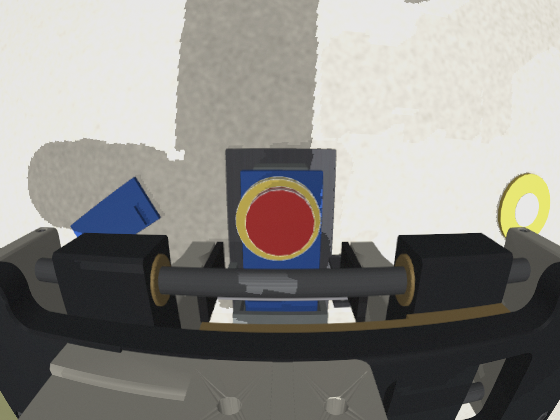

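```bash
python3 -m handwheel '[0.2,-0.1,-2,0,0,0,0.2,-0.1,-4,0,0,0,0.2,-0.1,-6,0,0,0,0.2,-0.1,-6.8,0,0,0,0.2,-0.1,-6.8,0,0,0,0.2,-0.1,-6.8,0,0,0]'
```

```text
time_s: 11.65
tcp_pos: [0.5158, -0.2632, 0.0454]
eef_rot: [179.9, 0.1, -166.9]
contact_force: [-0.2, -0.9, -0.2]
gripper_width: 0.0617
```

```bash
python3 -m handwheel '[-0.05,0,-0.3,0,0,0,-0.05,0,-0.5,0,0,0,-0.05,0,-0.5,0,0,0]'
python3 - <<'E'
from h import *
c=snap('scene','s13'); i=c['img'][150:290,110:270,::-1]; cv2.imwrite('pics/s13c.png',cv2.resize(i,None,fx=5,fy=4,interpolation=cv2.INTER_CUBIC))
E
```

```text
time_s: 11.95
tcp_pos: [0.5154, -0.2632, 0.0406]
eef_rot: [179.9, 0.1, -166.9]
contact_force: [-0.5, 0.4, -0.3]
gripper_width: 0.0618
```

View pics/s13c.png

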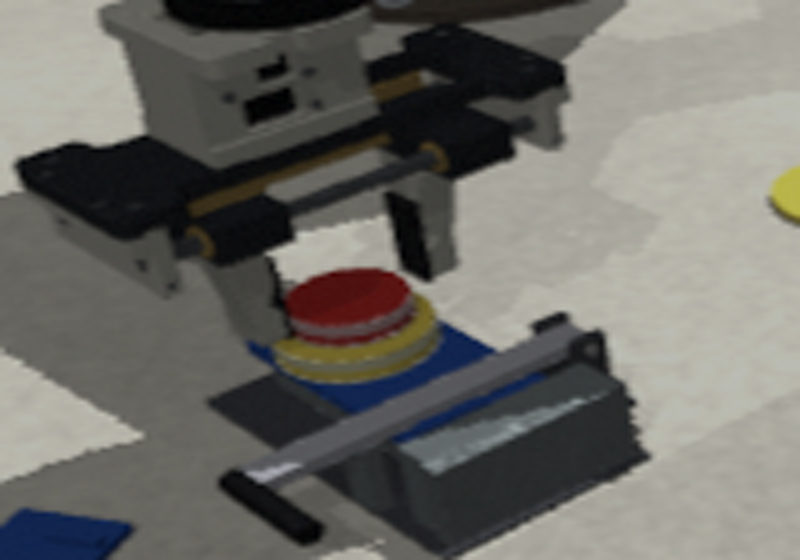

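Both tips bracket the red dish (at (350,300) in the crop). I'll grip and lift.

```bash
python3 -m handwheel '[0,0,0,0,0,0,0,0,0,0,0,0,0,0,0,0,0,0,0,0,0,0,0,0,0,0,0,0,0,0]' 255 6; python3 -m handwheel '[0,0,0.2,0,0,0,0,0,0.5,0,0,0,0,0,1.5,0,0,0,0,0,3.5,0,0,0,0,0,7,0,0,0,0,0,9,0,0,0,0,0,9,0,0,0]'
python3 - <<'E'
from h import *
c=snap('scene','s14'); i=c['img'][130:290,110:270,::-1]; cv2.imwrite('pics/s14c.png',cv2.resize(i,None,fx=4,fy=3.5,interpolation=cv2.INTER_CUBIC))
c,p,e=wsnap('w14'); print(p)
for k,z in {'r':p[2]+.0137+.014,'y':.054}.items():
    for a in blobs(mask(c,k)):
        x,y,w,h=cv2.boundingRect(a)
        q,rad=fitc(wplane(c,p,e,a.reshape(-1,2),z)); print(k,(x,y,w,h),np.round(q*1000,1),round(rad*1000,1))
E
```

```text
time_s: 12.5
tcp_pos: [0.5154, -0.2634, 0.0408]
eef_rot: [179.9, 0.1, -166.9]
contact_force: [0.9, -0.7, 1.6]
gripper_width: 0.0504
time_s: 13.2
tcp_pos: [0.5176, -0.264, 0.1351]
eef_rot: [-179.9, 0.5, -166.9]
contact_force: [1.2, -0.9, 0.5]
gripper_width: 0.051
[ 0.51653553 -0.26356822  0.13311184]
r (236, 215, 95, 54) [ 508.6 -265.3] 19.8
r (263, 298, 38, 5) [ 531.2 -260.5] 8.7
y (242, 171, 78, 53) [ 511.2 -266.5] 26.4
y (490, 167, 51, 67) [454.3 -35.9] 34.5
```

View pics/s14c.png

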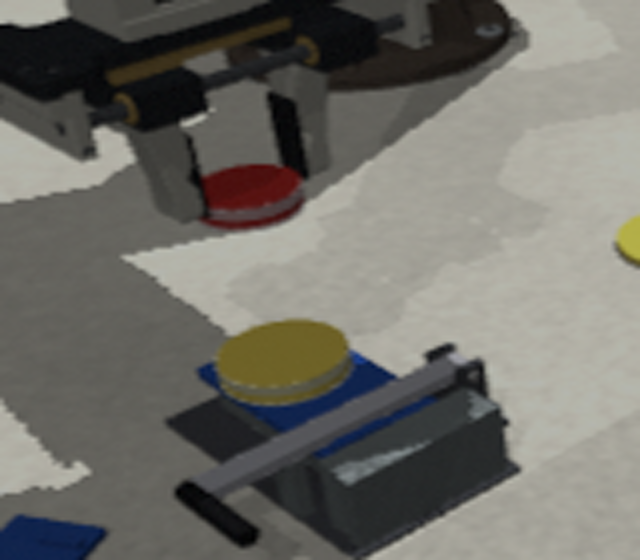

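View pics/w14.png

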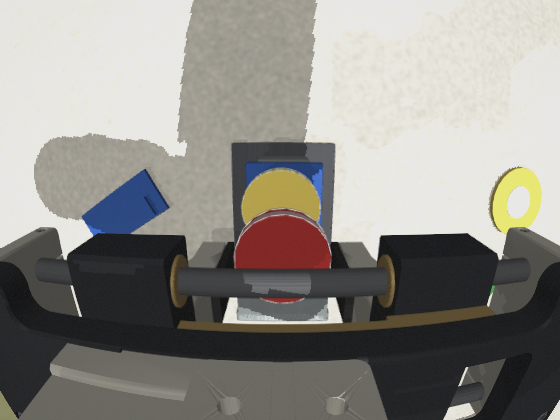

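Run:
```python
from h import *
c=dict(np.load('pics/w14.npz')); p=np.array([.5165,-.2636,.1331]); e=[-179.9,.4,-166.9]
m=mask(c,'r'); P=np.vstack([a.reshape(-1,2) for a in blobs(m)])
h=cv2.convexHull(P).reshape(-1,2)
# keep true outer arc points: upper arc and lower chord edge
h=h[(h[:,1]<255)|(h[:,1]>=301)]
q,rad=fitc(wplane(c,p,e,h,p[2]+.0277)); R=Ro.from_euler('xyz',e,degrees=True).as_matrix()
d=np.r_[q-p[:2],0]; print(q*1000,rad*1000,'tool frame',(R.T@d)*1000,'world off',d*1000)
```

```text
[ 514.96351883 -263.88234579] 24.681416298807676 tool frame [ 1.56045175  0.07322833 -0.01102201] world off [-1.53648117 -0.28234579  0.        ]
```

```bash
python3 -m handwheel '[2,3.1,1,0,0,0,4.7,7.2,2,0,0,0,7.4,11.3,2,0,0,0,10.1,15.4,2,0,0,0,12.7,19.5,1,0,0,0,15.3,23.6,-2,0,0,0,17.2,26.4,-5,0,0,0,17.2,26.4,-9,0,0,0]'; python3 -m handwheel '[0,0,-0.5,0,0,0,0,0,-0.5,0,0,0,0,0,-0.5,0,0,0]'
```

```text
time_s: 14.1
tcp_pos: [0.6904, 0.0048, 0.0404]
eef_rot: [179.9, 0.4, -166.7]
contact_force: [0.3, 0.3, -0.7]
gripper_width: 0.0504
time_s: 14.4
tcp_pos: [0.6912, 0.0042, 0.0371]
eef_rot: [180.0, 0.4, -166.7]
contact_force: [-0.3, 0.0, 0.8]
gripper_width: 0.05
```

```bash
python3 -m handwheel '[-0.3,-0.37,-1.5,-0.0016,0.0068,0,-0.3,-0.37,-3,-0.0016,0.0068,0,-0.3,-0.37,-3.8,-0.0016,0.0068,0,-0.3,-0.37,-4.1,-0.0016,0.0068,0,-0.3,-0.37,-4.1,-0.0016,0.0068,0,-0.3,-0.37,-4.1,-0.0016,0.0068,0]'
```

```text
time_s: 15.0
tcp_pos: [0.6885, 0.0006, -0.0037]
eef_rot: [180.0, 0.1, -166.7]
contact_force: [0.0, -0.4, 0.7]
gripper_width: 0.0501
```

```bash
python3 -m handwheel '[-0.03,0,-0.15,0,0,0,-0.03,0,-0.3,0,0,0,-0.03,0,-0.42,0,0,0,-0.03,0,-0.42,0,0,0]'
```

```text
time_s: 15.4
tcp_pos: [0.6884, 0.0007, -0.0074]
eef_rot: [180.0, 0.1, -166.7]
contact_force: [-1.7, 0.5, 3.4]
gripper_width: 0.0504
```

```bash
python3 -m handwheel '[0,0,0,0,0,0,0,0,0,0,0,0,0,0,0,0,0,0,0,0,0,0,0,0]' 20; python3 -m handwheel '[0,0,2,0,0,0,0,0,5,0,0,0,0,0,9,0,0,0,-0.5,-3,13,0,0,0,-2,-6,14,0,0,0,-4,-10,14,0,0,0,-6.5,-14,14,0,0,0,-9,-18,14,0,0,0]' 0
python3 - <<'E'
from h import *
snap('top','t16')
E
```

```text
time_s: 15.8
tcp_pos: [0.6883, 0.0006, -0.0075]
eef_rot: [180.0, 0.1, -166.7]
contact_force: [1.0, 0.3, -0.2]
gripper_width: 0.0765
time_s: 16.6
tcp_pos: [0.5973, -0.1806, 0.1326]
eef_rot: [180.0, 0.1, -166.6]
contact_force: [0.2, -1.1, -0.1]
gripper_width: 0.0876
```

View pics/t16.png

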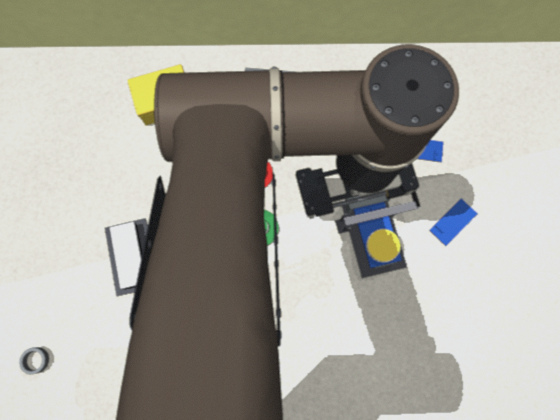

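```bash
python3 -m handwheel '[-2,-2,0,0,0,-0.006,-4,-4,-1,0,0,-0.006,-6,-6,-2,0,0,-0.006,-8,-8.4,-2,0,0,-0.006,-8.2,-8.4,-2,0,0,-0.006,-8.2,-8.4,-2,0,0,-0.006]'; python3 -m handwheel '[0,0,0,0,0,0]'
python3 - <<'E'
from h import *
c,p,e=wsnap('w17'); print(p,e)
for k,z in {'y':.054}.items():
    for a in blobs(mask(c,k)):
        x,y,w,h=cv2.boundingRect(a)
        q,rad=fitc(wplane(c,p,e,a.reshape(-1,2),z)); print(k,(x,y,w,h),np.round(q*1000,1),round(rad*1000,1))
E
```

```text
time_s: 17.25
tcp_pos: [0.5108, -0.2695, 0.1128]
eef_rot: [180.0, -0.0, -167.2]
contact_force: [0.8, 0.0, 0.4]
gripper_width: 0.0875
time_s: 17.35
tcp_pos: [0.5114, -0.2692, 0.113]
eef_rot: [180.0, 0.0, -167.2]
contact_force: [0.7, 0.1, 0.2]
gripper_width: 0.0875
[ 0.51136937 -0.26923031  0.11299931] [ 1.79975499e+02  2.07966828e-02 -1.67235354e+02]
y (245, 183, 83, 80) [ 516.9 -264.9] 31.9
y (502, 175, 51, 60) [451.6 -40.3] 29.2
```

View pics/w17.png

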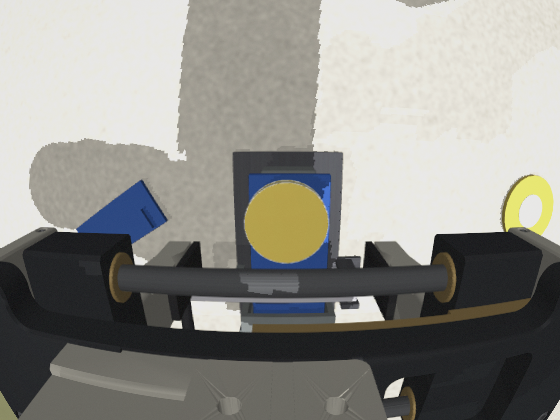

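```bash
python3 -m handwheel '[0.6,0.45,-2,0,0,0,0.6,0.45,-4,0,0,0,0.6,0.45,-6,0,0,0,0.6,0.45,-7.8,0,0,0,0.6,0.45,-7.8,0,0,0,0.6,0.45,-7.8,0,0,0]'
```

```text
time_s: 18.0
tcp_pos: [0.518, -0.2642, 0.0352]
eef_rot: [180.0, -0.0, -167.2]
contact_force: [-0.0, 0.2, -0.3]
gripper_width: 0.0877
```

```bash
python3 -m handwheel '[-0.05,-0.05,-0.4,0,0,0,-0.05,-0.05,-0.8,0,0,0,-0.05,-0.05,-0.85,0,0,0,-0.05,-0.05,-0.85,0,0,0]';python3 - <<'E'
from h import *
c=snap('scene','s18'); i=c['img'][150:290,110:270,::-1]; cv2.imwrite('pics/s18c.png',cv2.resize(i,None,fx=5,fy=4,interpolation=cv2.INTER_CUBIC))
E
```

```text
time_s: 18.4
tcp_pos: [0.5175, -0.2647, 0.0268]
eef_rot: [180.0, -0.0, -167.2]
contact_force: [0.2, -0.1, 0.4]
gripper_width: 0.0878
```

View pics/s18c.png

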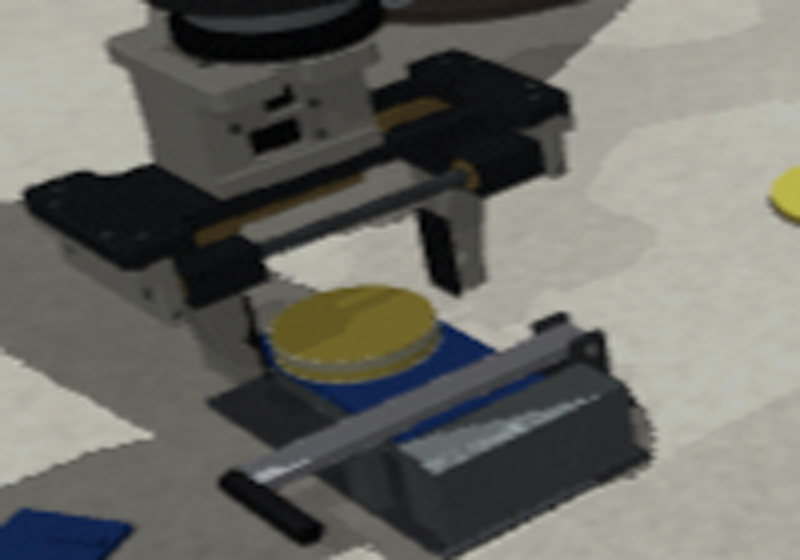

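```bash
python3 -m handwheel '[0,0,0,0,0,0,0,0,0,0,0,0,0,0,0,0,0,0,0,0,0,0,0,0,0,0,0,0,0,0]' 255 6; python3 -m handwheel '[0,0,0.2,0,0,0,0,0,0.5,0,0,0,0,0,1.5,0,0,0,0,0,3.5,0,0,0,0,0,7,0,0,0,0,0,10,0,0,0,0,0,10,0,0,0]'
python3 - <<'E'
from h import *
c=snap('scene','s19'); i=c['img'][130:290,110:270,::-1]; cv2.imwrite('pics/s19c.png',cv2.resize(i,None,fx=4,fy=3.5,interpolation=cv2.INTER_CUBIC))
c,p,e=wsnap('w19'); print(p,e)
E
```

```text
time_s: 18.95
tcp_pos: [0.5176, -0.2648, 0.027]
eef_rot: [180.0, 0.0, -167.2]
contact_force: [0.0, 0.2, 0.6]
gripper_width: 0.0655
time_s: 19.65
tcp_pos: [0.5205, -0.2658, 0.1326]
eef_rot: [-179.8, 0.4, -167.1]
contact_force: [0.1, -0.7, 0.4]
gripper_width: 0.0657
[ 0.51928721 -0.26518222  0.13021147] [-179.87650135    0.29549753 -167.1419747 ]
```

View pics/s19c.png

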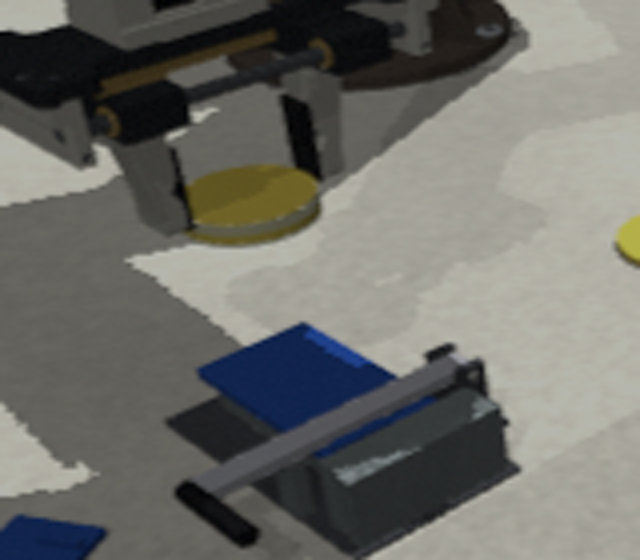

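View pics/w19.png

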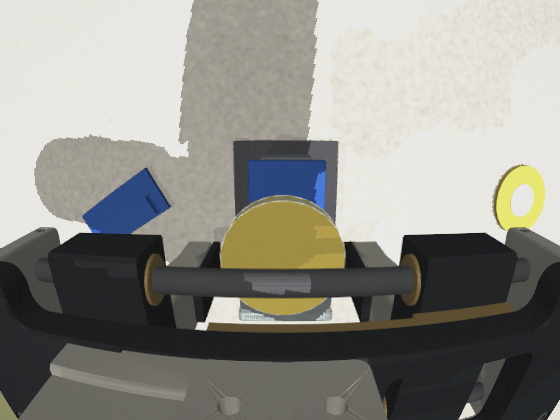

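```bash
python3 -m handwheel '[-0.7,3,0.5,0,0,0,-1.6,7.5,1,0,0,0,-2.6,12,1,0,0,0,-3.6,16.5,1,0,0,0,-4.6,21,0,0,0,0,-5.5,25,-2,0,0,0,-6.1,27.7,-5,0,0,0,-6.1,27.7,-9,0,0,0]'; python3 -m handwheel '[0,0,-0.5,0,0,0,0,0,-0.5,0,0,0,0,0,-0.5,0,0,0]'
```

```text
time_s: 20.55
tcp_pos: [0.4575, 0.0151, 0.0386]
eef_rot: [180.0, 0.4, -166.9]
contact_force: [1.1, -0.3, -1.2]
gripper_width: 0.065
time_s: 20.85
tcp_pos: [0.4583, 0.0149, 0.0346]
eef_rot: [-180.0, 0.4, -167.0]
contact_force: [0.1, 0.1, -0.0]
gripper_width: 0.0655
```

```bash
python3 -m handwheel '[0.07,-0.3,-1.5,-0.0016,0.0068,0,0.07,-0.3,-3,-0.0016,0.0068,0,0.07,-0.3,-3.7,-0.0016,0.0068,0,0.07,-0.3,-3.8,-0.0016,0.0068,0,0.07,-0.3,-3.8,-0.0016,0.0068,0,0.07,-0.3,-3.8,-0.0016,0.0068,0]'
```

```text
time_s: 21.45
tcp_pos: [0.4595, 0.012, -0.0028]
eef_rot: [180.0, 0.1, -167.0]
contact_force: [-0.1, 0.6, -0.8]
gripper_width: 0.0655
```

```bash
python3 -m handwheel '[-0.03,0,-0.2,0,0,0,-0.03,0,-0.4,0,0,0,-0.03,0,-0.48,0,0,0,-0.03,0,-0.48,0,0,0]'
```

```text
time_s: 21.85
tcp_pos: [0.4594, 0.0122, -0.0073]
eef_rot: [180.0, 0.1, -166.9]
contact_force: [-1.6, -0.4, 4.2]
gripper_width: 0.0654
```

```bash
python3 -m handwheel '[0,0,0,0,0,0,0,0,0,0,0,0,0,0,0,0,0,0,0,0,0,0,0,0]' 0; python3 -m handwheel '[0,0,2,0,0,0,0,0,5,0,0,0,0,0,9,0,0,0,3,0,13,0,0,0,7,0,17,0,0,0,11,0,21,0,0,0,15,0.5,25,0,0,0,19,1,26,0,0,0]'; python3 -m handwheel '[0,0,0,0,0,0,0,0,0,0,0,0]'
python3 - <<'E'
from h import *
c,p,e=wsnap('w20'); print(p,e)
for k in 'gry':
    for a in blobs(mask(c,k)):
        x,y,w,h=cv2.boundingRect(a)
        if y>230: continue
        q,rad=fitc(wplane(c,p,e,a.reshape(-1,2),.006)); print(k,(x,y,w,h),np.round(q*1000,1),round(rad*1000,1))
i=c['img'][0:240,200:360,::-1]; cv2.imwrite('pics/w20c.png',cv2.resize(i,None,fx=2.5,fy=2.5,interpolation=cv2.INTER_CUBIC))
E
```

```text
time_s: 22.25
tcp_pos: [0.4594, 0.0121, -0.0074]
eef_rot: [180.0, 0.1, -166.9]
contact_force: [0.9, -0.2, -0.5]
gripper_width: 0.0863
time_s: 23.05
tcp_pos: [0.6425, 0.0209, 0.2529]
eef_rot: [-180.0, 0.3, -166.9]
contact_force: [1.6, -0.2, 0.3]
gripper_width: 0.0874
time_s: 23.25
tcp_pos: [0.6432, 0.0209, 0.2523]
eef_rot: [180.0, 0.3, -167.0]
contact_force: [0.0, 1.0, -0.3]
gripper_width: 0.0877
[0.64322912 0.02092926 0.25230291] [ 179.99841936    0.28889605 -166.97464487]
g (240, 82, 64, 62) [565.1 -11. ] 40.5
r (230, 173, 61, 59) [6.868e+02 1.000e-01] 40.6
y (276, 11, 64, 59) [458.1  12. ] 40.8
```

View pics/w20c.png

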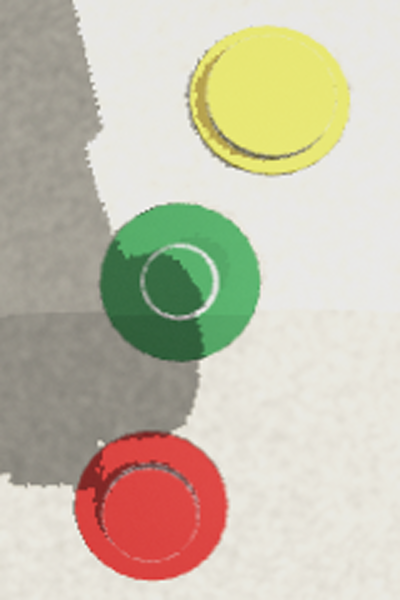

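View pics/w20.png

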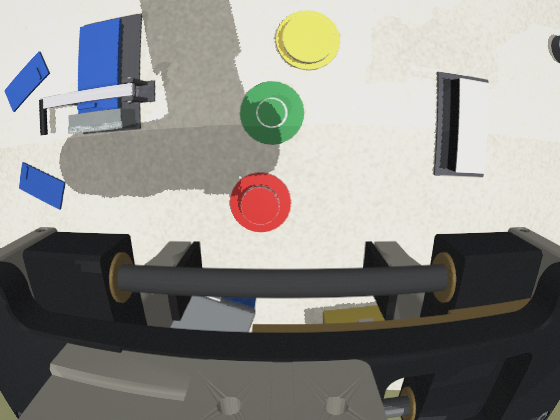

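Run:
```python
from h import *
c=dict(np.load('pics/w20.npz'));p=np.array([.6432,.0209,.2523]);e=[180,.29,-166.97]
for n,(u,v) in {'r':(151,514),'g':(180,282),'y':(272,92)}.items(): print(n,wplane(c,p,e,[(u/2.5+200-.3,v/2.5-.3)],.02)*1000)
# plate in jig
m=mask(c,'b'); B=[a for a in blobs(m) if 60<cv2.boundingRect(a)[0]<150]
for a in B: print(cv2.boundingRect(a))
W=(wplane(c,p,e,np.vstack([a.reshape(-1,2) for a in B]),.04)*1000).astype(np.float32); r=cv2.minAreaRect(W); print(r, cv2.boxPoints(r).round().tolist())
i=c['img'][0:140,30:170,::-1]; cv2.imwrite('pics/w20j.png',cv2.resize(i,None,fx=4,fy=4,interpolation=cv2.INTER_CUBIC))
```

```text
r [[686.34304166   1.38660302]]
g [[565.51165213 -10.32435023]]
y [[458.17986153  12.17811387]]
(78, 18, 44, 73)
(77, 98, 43, 15)
((541.4288940429688, -254.2596893310547), (125.02764129638672, 69.63154602050781), 12.253811836242676) [[473.0, -234.0], [488.0, -302.0], [610.0, -275.0], [595.0, -207.0]]
```

View pics/w20j.png

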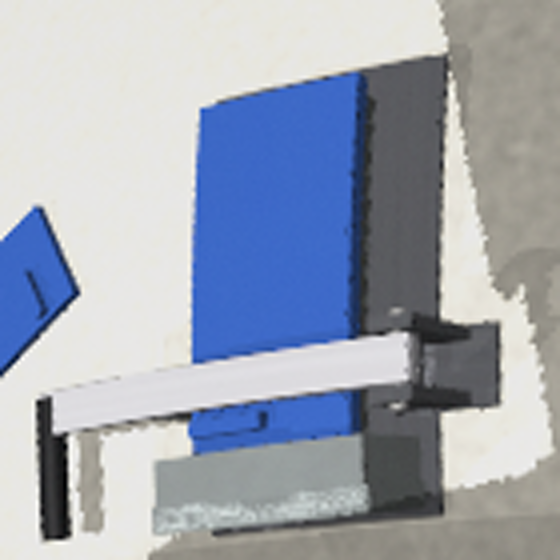

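```bash
python3 - <<'E'
from h import *
c=dict(np.load('pics/w20.npz'));p=np.array([.6432,.0209,.2523]);e=[180,.29,-166.97]
print('rod mid',wplane(c,p,e,[(52/4+30,468/4.)],.0455)*1000, 'ends',wplane(c,p,e,[(42/4+30,400/4.),(57/4+30,537/4.)],.0455)*1000)
a=np.radians(13.05);R=np.array([[np.cos(a),-np.sin(a)],[np.sin(a),np.cos(a)]]);o=np.array([549,-255])
for q in [(41,-95),(63,-95),(79,-95)]: print(q,o+R@q)
E
python3 -m handwheel '[-0.1,-4.5,0,0,0,0,-0.2,-9,-1,0,0,0,-0.4,-13.5,-3,0,0,0,-0.5,-18,-5,0,0,0,-0.7,-22.5,-7,0,0,0,-0.9,-27,-9,0,0,0,-1.1,-31.5,-11,0,0,0,-1.1,-35.4,-12,0,0,0]' 168; python3 -m handwheel '[0,0,0,0,0,0,0,0,0,0,0,0]'
python3 - <<'E'
from h import *
c,p,e=wsnap('w21');print(p,e); c=snap('scene','s21'); i=c['img'][150:290,100:260,::-1]; cv2.imwrite('pics/s21c.png',cv2.resize(i,None,fx=5,fy=4,interpolation=cv2.INTER_CUBIC))
E
```

```text
rod mid [[ 622.11517188 -335.55396806]] ends [[ 598.17716494 -345.38800893]
 [ 646.58777823 -329.16360556]]
(41, -95) [ 610.39222922 -338.28861982]
(63, -95) [ 631.82404373 -333.32099195]
(79, -95) [ 647.41081792 -329.70817168]
time_s: 24.1
tcp_pos: [0.6282, -0.3342, 0.1294]
eef_rot: [179.9, 0.1, -167.0]
contact_force: [0.8, 0.7, -0.3]
gripper_width: 0.0318
time_s: 24.3
tcp_pos: [0.6259, -0.3347, 0.1278]
eef_rot: [179.8, -0.1, -167.1]
contact_force: [0.3, 0.9, 1.2]
gripper_width: 0.03
[ 0.62591856 -0.33474861  0.12784144] [ 1.79764212e+02 -9.47978772e-02 -1.67128196e+02]
```

View pics/w21.png

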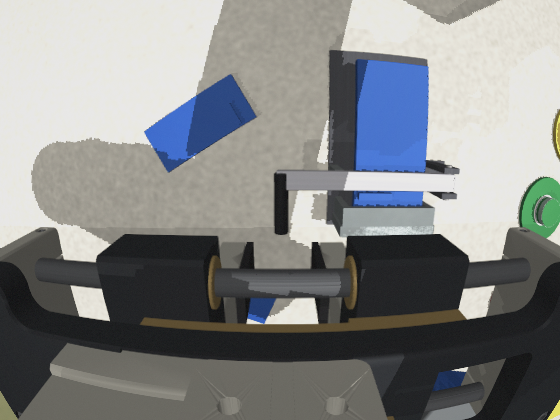

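View pics/s21c.png

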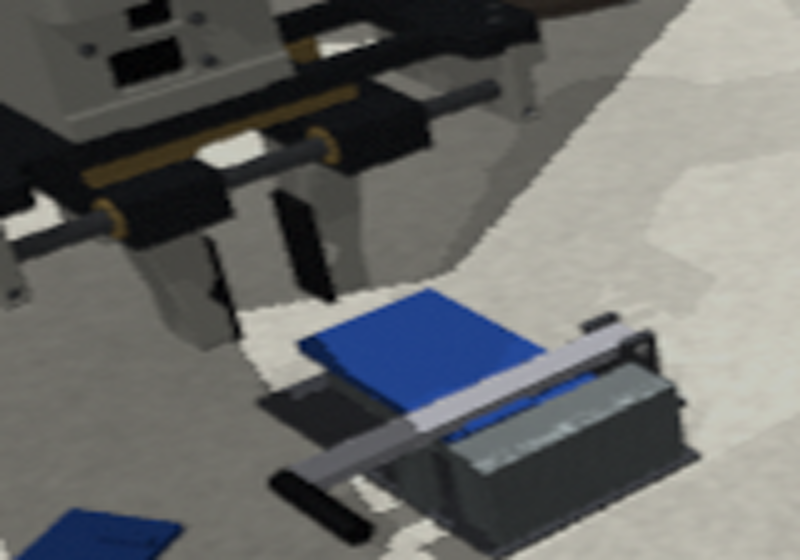

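Run:
```python
from h import *
c=dict(np.load('pics/w21.npz'));p=np.array([.62592,-.33475,.12784]);e=[179.764,-.095,-167.128]
print(wplane(c,p,e,[(281,176),(281,205),(281,234)],.0455)*1000)
# jig plate edges
print('plate corners',wplane(c,p,e,[(359,60),(427,64),(424,207),(356,205)],.04)*1000)
```

```text
[[ 599.24391162 -341.39925356]
 [ 623.18047719 -335.93018473]
 [ 648.24372572 -330.20897798]]
plate corners [[ 488.74057905 -300.27817913]
 [ 471.97378177 -239.87727287]
 [ 597.08049238 -207.52786747]
 [ 610.00324697 -272.00761951]]
```

```bash
python3 -m handwheel '[0.6,0.1,-3,0,0,0,0.6,0.1,-6,0,0,0,0.6,0.1,-8,0,0,0,0.6,0.1,-8,0,0,0,0.6,0.1,-8,0,0,0]'
python3 - <<'E'
from h import *
c=snap('scene','s22'); i=c['img'][170:290,100:260,::-1]; cv2.imwrite('pics/s22c.png',cv2.resize(i,None,fx=5,fy=5,interpolation=cv2.INTER_CUBIC))
E
```

```text
time_s: 24.9
tcp_pos: [0.6343, -0.3315, 0.0507]
eef_rot: [179.9, 0.1, -166.9]
contact_force: [-0.1, 0.0, 0.5]
gripper_width: 0.0297
```

View pics/s22c.png

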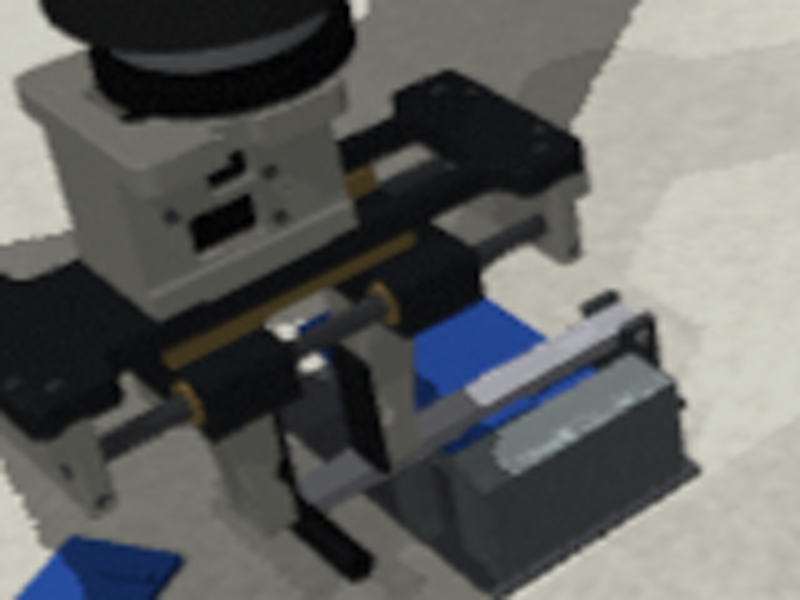

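```bash
python3 -m handwheel '[-0.1,-0.2,-1.2,0,0,0,-0.1,-0.2,-2.4,0,0,0,-0.1,-0.2,-3.1,0,0,0,-0.1,-0.2,-3.1,0,0,0]'; python3 -m handwheel '[0,0,0,0,0,0,0,0,0,0,0,0,0,0,0,0,0,0,0,0,0,0,0,0]' 255 15
python3 - <<'E'
from h import *
s=sensors.get_state();print(s['gripper_width'],s['contact_force'],s['joints'])
c=snap('scene','s23'); i=c['img'][170:290,100:260,::-1]; cv2.imwrite('pics/s23c.png',cv2.resize(i,None,fx=5,fy=5,interpolation=cv2.INTER_CUBIC))
E
```

```text
time_s: 25.35
tcp_pos: [0.6327, -0.3337, 0.0187]
eef_rot: [179.9, 0.0, -166.9]
contact_force: [-0.6, -0.0, -0.0]
gripper_width: 0.0296
time_s: 25.75
tcp_pos: [0.6329, -0.334, 0.019]
eef_rot: [179.9, 0.0, -166.9]
contact_force: [-0.3, -2.2, -0.3]
gripper_width: 0.0115
0.011535534458952343 [-0.25356003 -2.24628745 -0.30020208] [-12.35010051  32.62629374  -5.29055345  -0.16842896 -52.09382924
 -64.46555207]
```

View pics/s23c.png

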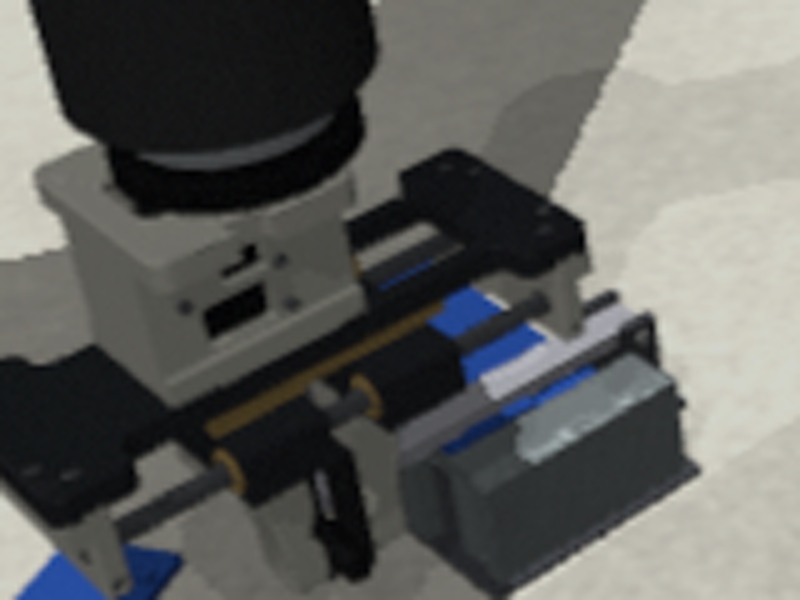

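```bash
python3 -m handwheel '[-0.01,0.06,1.31,0,0,0,-0.05,0.22,2.6,0,0,0,-0.12,0.5,3.88,0,0,0,-0.2,0.88,5.13,0,0,0,-0.32,1.37,6.34,0,0,0,-0.45,1.96,7.5,0,0,0,-0.61,2.64,8.6,0,0,0,-0.79,3.42,9.64,0,0,0]'
python3 - <<'E'
from h import *
s=sensors.get_state();print(s['gripper_width'],s['contact_force'],s['tcp_pos'],s['eef_rot'])
c=snap('scene','s24'); i=c['img'][120:290,80:260,::-1]; cv2.imwrite('pics/s24c.png',cv2.resize(i,None,fx=4,fy=3.5,interpolation=cv2.INTER_CUBIC))
E
```

```text
time_s: 26.6
tcp_pos: [0.6254, -0.3006, 0.1179]
eef_rot: [-180.0, 0.1, -166.9]
contact_force: [0.5, -6.1, 2.5]
gripper_width: 0.011
0.010951118425067938 [ 0.52014605 -6.1433528   2.47385076] [ 0.6254295  -0.30059123  0.11790113] [-1.79975020e+02  1.30132029e-01 -1.66906322e+02]
```

View pics/s24c.png

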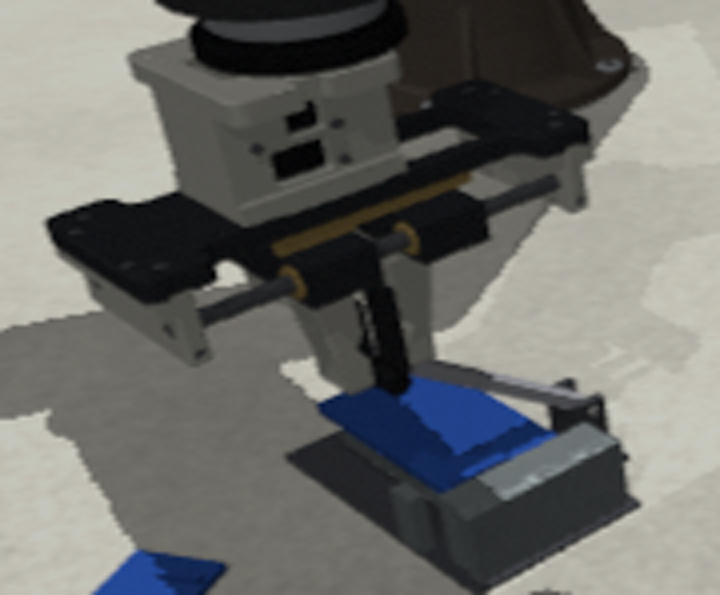

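```bash
python3 -m handwheel '[-0.21,0.92,0.72,0,0,0,-0.43,1.86,1.6,0,0,0,-0.67,2.87,2.4,0,0,0,-0.92,3.94,3.1,0,0,0,-1.18,5.07,3.7,0,0,0,-1.45,6.25,4.21,0,0,0,-1.6,6.95,4.45,0,0,0,-1.6,6.95,4.45,0,0,0]'
python3 - <<'E'
from h import *
s=sensors.get_state();print(s['gripper_width'],s['contact_force'],s['tcp_pos'],s['eef_rot'])
c=snap('scene','s25'); i=c['img'][100:290,80:260,::-1]; cv2.imwrite('pics/s25c.png',cv2.resize(i,None,fx=4,fy=3,interpolation=cv2.INTER_CUBIC))
E
```

```text
time_s: 27.45
tcp_pos: [0.6099, -0.2306, 0.1684]
eef_rot: [-179.8, 0.3, -166.8]
contact_force: [-4.1, -5.1, 15.1]
gripper_width: 0.0086
0.008583981864594702 [-4.13927187 -5.07010195 15.05995138] [ 0.6099158  -0.23062482  0.16840069] [-179.76506227    0.34911816 -166.7910371 ]
```

View pics/s25c.png

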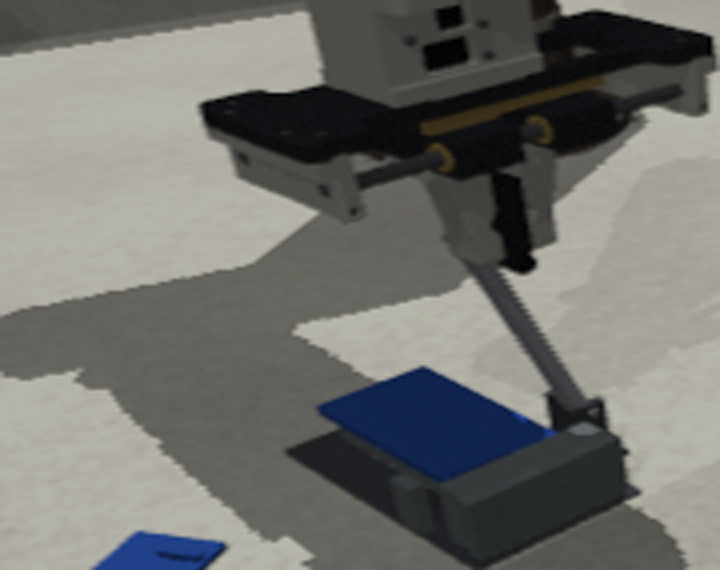

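```bash
python3 -m handwheel '[0,0,-0.3,0,0,0,0,0,-0.6,0,0,0,0,0,-0.6,0,0,0]'; python3 -m handwheel '[0,0,0,0,0,0,0,0,0,0,0,0,0,0,0,0,0,0]' 200;  python3 - <<'E'
from h import *
c=snap('scene','s26'); i=c['img'][100:290,80:260,::-1]; cv2.imwrite('pics/s26c.png',cv2.resize(i,None,fx=4,fy=3,interpolation=cv2.INTER_CUBIC))
E
```

```text
time_s: 27.8
tcp_pos: [0.6108, -0.2335, 0.1674]
eef_rot: [-179.4, 0.5, -166.7]
contact_force: [-5.0, -7.5, 18.5]
gripper_width: 0.0085
time_s: 28.1
tcp_pos: [0.6104, -0.2328, 0.167]
eef_rot: [-179.5, 0.5, -166.7]
contact_force: [0.2, -0.2, -0.6]
gripper_width: 0.0181
```

View pics/s26c.png

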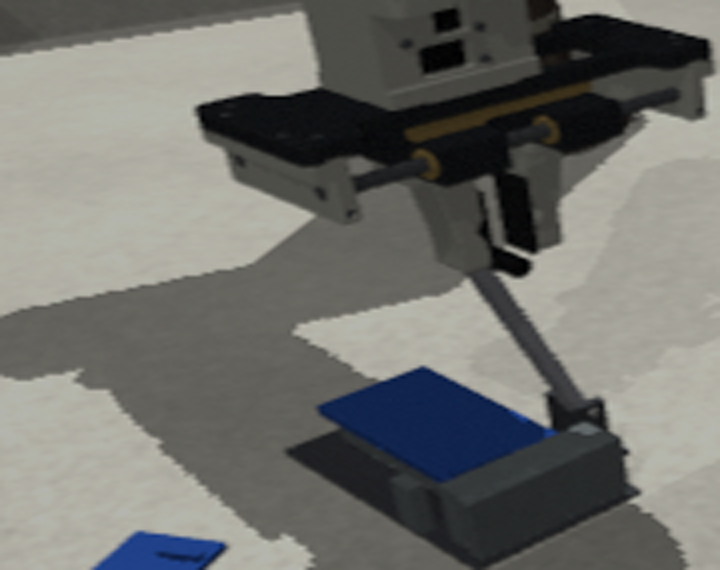

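```bash
python3 -m handwheel '[0,0,3,0,0,0,0,0,6,0,0,0,0,0,8,0,0,0,-2,-0.5,8.5,0,0,0,-6,-1.5,8.5,0,0,0,-10,-2.5,8.5,0,0,0,-12,-3,8.5,0,0,0,-12,-3,8.5,0,0,0]';  python3 -m handwheel '[0,0,0,0,0,0,0,0,0,0,0,0]' 0
python3 - <<'E'
from h import *
c,p,e=wsnap('w27');print(p,e);c=snap('scene','s27'); i=c['img'][100:290,80:260,::-1]; cv2.imwrite('pics/s27c.png',cv2.resize(i,None,fx=4,fy=3,interpolation=cv2.INTER_CUBIC))
E
```

```text
time_s: 28.95
tcp_pos: [0.4881, -0.2628, 0.252]
eef_rot: [-179.5, 0.5, -166.8]
contact_force: [0.4, 0.1, 0.3]
gripper_width: 0.0189
time_s: 29.15
tcp_pos: [0.4885, -0.2625, 0.2517]
eef_rot: [-179.5, 0.5, -166.8]
contact_force: [-0.1, 0.5, -1.2]
gripper_width: 0.0296
[ 0.48847077 -0.26248457  0.25169069] [-179.54455632    0.46093504 -166.7653906 ]
```

View pics/w27.png

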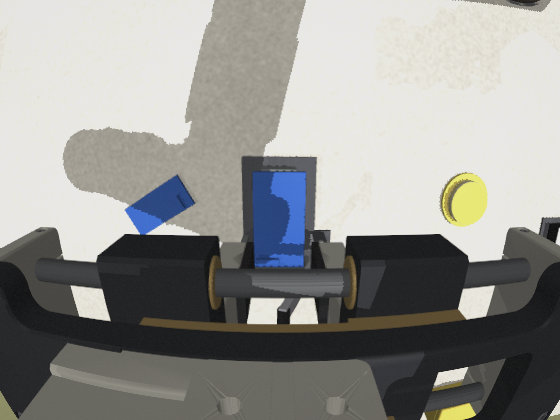

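View pics/s27c.png

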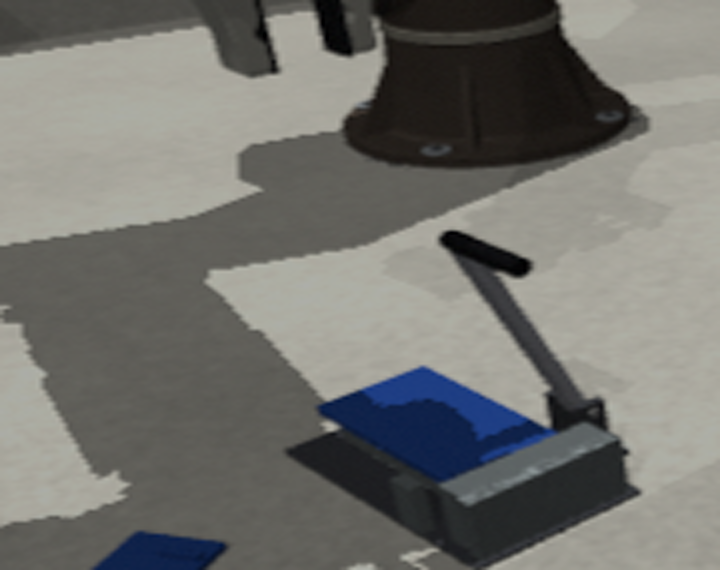

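Run:
```python
from h import *
T=dict(np.load('pics/s27.npz'));a=np.radians(13.05);R=np.array([[np.cos(a),-np.sin(a)],[np.sin(a),np.cos(a)]]);o=np.array([549,-255])
for th in(55,60,65,70,75):
    t=np.radians(th)
    for x in(41,79):
        w=np.r_[(o+R@[x,55-150*np.cos(t)])/1000,(45.5+150*np.sin(t))/1000]
        q=T['camera_matrix']@(T['camera_from_world'][:3,:3]@w+T['camera_from_world'][:3,3]); q=q[:2]/q[2]; print(th,x,((q-[80,100])*[4,3]).round())
c=dict(np.load('pics/w27.npz'));p=np.array([.48847,-.26248,.25169]);e=[-179.545,.461,-166.765]
a=[q for q in blobs(mask(c,'b')) if 230<cv2.boundingRect(q)[0]<320][0].reshape(-1,2); print(cv2.boundingRect(a))
W=wplane(c,p,e,a,.04)*1000; J=(W-o)@R
s=(J[:,0]<-10)&(J[:,0]>-60)
L=J[s&(J[:,1]>20)];Q=J[s&(J[:,1]<-20)]
print('edges y',np.median(L[:,1]),np.median(Q[:,1]),'slopes',np.polyfit(L[:,0],L[:,1],1)[0],np.polyfit(Q[:,0],Q[:,1],1)[0],'front x',np.median(J[np.abs(J[:,1])<20][:,0][J[np.abs(J[:,1])<20][:,0]<-50]))
```

```text
55 41 [401. 298.]
55 79 [453. 322.]
60 41 [420. 280.]
60 79 [473. 303.]
65 41 [440. 263.]
65 79 [494. 286.]
70 41 [462. 247.]
70 79 [516. 270.]
75 41 [484. 234.]
75 79 [538. 255.]
(253, 171, 53, 96)
edges y 33.05497028825739 -31.30542076027333 slopes -0.014994263193563544 -0.018557840773700592 front x -69.84640704366892
```

```bash
cat >> h.py <<'E'
def rv(yaw):
    e=sensors.get_state()['eef_rot']
    return (Ro.from_euler('xyz',[180,0,yaw],degrees=True)*Ro.from_euler('xyz',e,degrees=True).inv()).as_rotvec()
E
python3 -c "
from h import *
print(rv(-167.4).round(4))"
```

```text
[ 0.006   0.0093 -0.0113]
```

```bash
python3 -m handwheel '[3.3,0.2,-3,0.006,0.0093,-0.011,3.3,0.2,-7,0.006,0.0093,-0.011,3.3,0.2,-11,0.006,0.0093,-0.011,3.3,0.2,-14,0.006,0.0093,-0.011,3.3,0.2,-17,0.006,0.0093,-0.011,3.3,0.2,-18,0.006,0.0093,-0.011,3.3,0.2,-18,0.006,0.0093,-0.011]' 0;  python3 - <<'E'
from h import *
print(rv(-167.4).round(4))
c,p,e=wsnap('w28');print(p,e);c=snap('scene','s28'); i=c['img'][100:290,80:260,::-1]; cv2.imwrite('pics/s28c.png',cv2.resize(i,None,fx=4,fy=3,interpolation=cv2.INTER_CUBIC))
E
```

```text
time_s: 29.95
tcp_pos: [0.5211, -0.2601, 0.0699]
eef_rot: [179.9, -0.2, -167.4]
contact_force: [-0.3, -1.0, 0.8]
gripper_width: 0.0871
[-0.0005 -0.0036 -0.0006]
[ 0.52109351 -0.26014718  0.06986916] [ 179.92889187   -0.19443451 -167.36312224]
```

View pics/s28c.png

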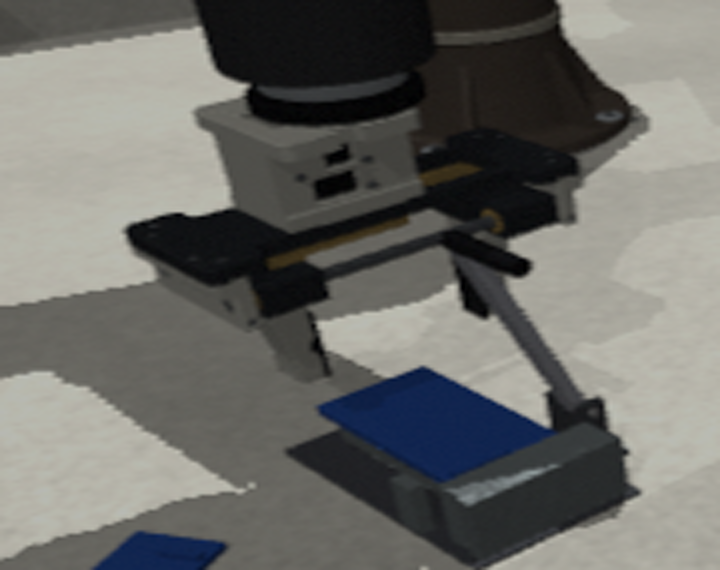

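View pics/w28.png

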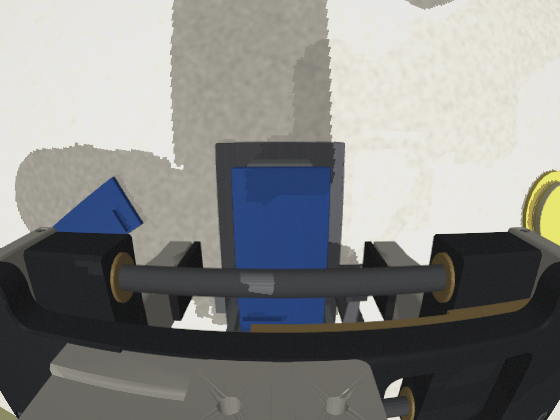

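```bash
python3 -m handwheel '[0,0,-1.5,0,-0.003,0,0,0,-3,0,-0.003,0,0,0,-4.5,0,-0.003,0,0,0,-5.8,0,-0.003,0,0,0,-5.9,0,-0.003,0,0,0,-5.9,0,-0.003,0]' - 30
python3 - <<'E'
from h import *
print(rv(-167.4).round(4))
c=snap('scene','s29'); i=c['img'][100:290,80:260,::-1]; cv2.imwrite('pics/s29c.png',cv2.resize(i,None,fx=4,fy=3,interpolation=cv2.INTER_CUBIC))
E
```

```text
time_s: 30.65
tcp_pos: [0.5233, -0.2608, 0.0142]
eef_rot: [-179.9, 0.2, -167.3]
contact_force: [0.6, -0.3, 0.4]
gripper_width: 0.0879
[ 0.001   0.0046 -0.0012]
```

View pics/s29c.png

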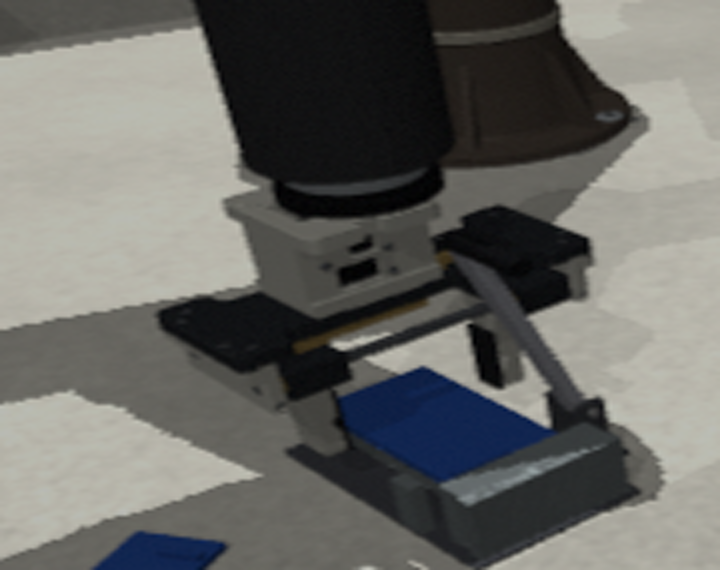

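```bash
python3 -m handwheel '[-0.1,0,-0.4,0.001,0.004,-0.001,-0.1,0,-0.6,0.001,0.004,-0.001,-0.1,0,-0.6,0.001,0.004,-0.001]'; python3 -m handwheel '[0,0,0,0,0,0,0,0,0,0,0,0,0,0,0,0,0,0,0,0,0,0,0,0,0,0,0,0,0,0]' 255 30; python3 -m handwheel '[0,0,0,0,0,0,0,0,0,0,0,0]'
```

```text
time_s: 31.0
tcp_pos: [0.5225, -0.2608, 0.0084]
eef_rot: [-180.0, 0.1, -167.4]
contact_force: [0.3, -0.3, -0.4]
gripper_width: 0.0876
time_s: 31.5
tcp_pos: [0.5225, -0.2609, 0.0085]
eef_rot: [-180.0, 0.1, -167.4]
contact_force: [-0.3, 0.4, 0.6]
gripper_width: 0.0657
time_s: 31.7
tcp_pos: [0.5225, -0.2608, 0.0085]
eef_rot: [-180.0, 0.1, -167.4]
contact_force: [-0.3, -0.3, 0.8]
gripper_width: 0.0658
```

```bash
python3 -m handwheel '[-0.5,-0.12,0.03,0,0,0,-1,-0.23,0.05,0,0,0,-1.7,-0.39,0.05,0,0,0,-2.5,-0.57,0.05,0,0,0,-3.3,-0.75,0.05,0,0,0,-3.9,-0.89,0.05,0,0,0,-3.9,-0.89,0.05,0,0,0]'
python3 - <<'E'
from h import *
c=snap('scene','s30'); i=c['img'][100:290,80:260,::-1]; cv2.imwrite('pics/s30c.png',cv2.resize(i,None,fx=4,fy=3,interpolation=cv2.INTER_CUBIC))
E
```

```text
time_s: 32.4
tcp_pos: [0.4825, -0.2699, 0.0091]
eef_rot: [-180.0, 0.1, -167.4]
contact_force: [1.1, -0.0, -1.0]
gripper_width: 0.0658
```

View pics/s30c.png

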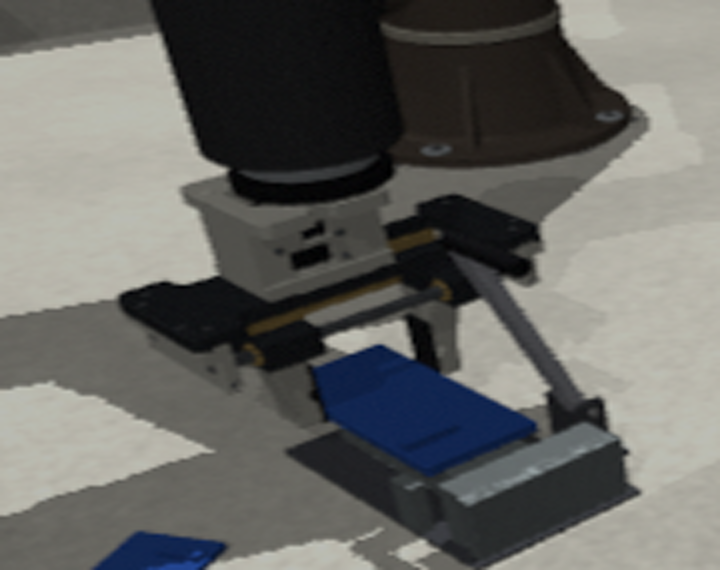

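```bash
python3 -m handwheel '[-1,-0.23,0.05,0,0,0,-2.5,-0.57,0.1,0,0,0,-4,-0.91,0.2,0,0,0,-5,-1.14,0.6,0,0,0,-5.8,-1.3,1.5,0,0,0,-5.8,-1.3,4,0,0,0,-5.8,-1.3,8,0,0,0,-5.8,-1.3,11,0,0,0]'; python3 -m handwheel '[0,0,0,0,0,0,0,0,0,0,0,0]'
python3 - <<'E'
from h import *
c=snap('scene','s31'); i=c['img'][60:290,80:260,::-1]; cv2.imwrite('pics/s31c.png',cv2.resize(i,None,fx=4,fy=2.6,interpolation=cv2.INTER_CUBIC))
c,p,e=wsnap('w31');print(p,e)
E
```

```text
time_s: 33.25
tcp_pos: [0.4253, -0.2834, 0.1221]
eef_rot: [-179.9, 0.2, -167.4]
contact_force: [0.2, 0.2, -0.6]
gripper_width: 0.0655
time_s: 33.45
tcp_pos: [0.4257, -0.2836, 0.1237]
eef_rot: [-179.8, 0.3, -167.4]
contact_force: [0.3, 1.4, -2.0]
gripper_width: 0.0655
[ 0.42489305 -0.28336046  0.12240726] [-179.89708231    0.22575732 -167.42430334]
```

View pics/s31c.png

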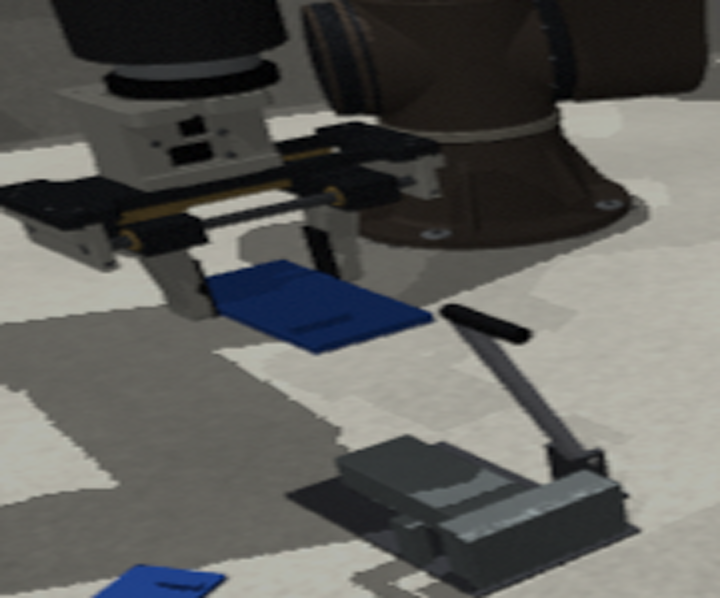

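View pics/w31.png

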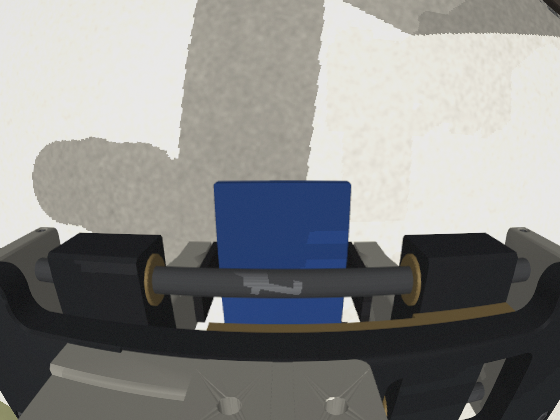

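Run:
```python
from h import *
c=dict(np.load('pics/w31.npz'));p=np.array([.42489,-.28336,.12241]);e=[-179.897,.226,-167.424];R=Ro.from_euler('xyz',e,degrees=True).as_matrix()
a=blobs(mask(c,'b'))[0].reshape(-1,2);print(cv2.boundingRect(a))
W=wplane(c,p,e,a,p[2]+.0315); Lc=(np.c_[W-p[:2],0*W[:,0]])@R*1000
x,y=Lc[:,0],Lc[:,1]
f=x>np.percentile(x,90); f=(x>x.max()-6)&(np.abs(y)<28); k=np.polyfit(y[f],x[f],1); print('front x',np.median(x[f]),'slope deg',np.degrees(np.arctan(k[0])))
m=(x>5)&(x<38)
for s in(1,-1):
    g=m&(s*y>20); kk=np.polyfit(x[g],y[g],1); print('side',np.median(y[g]),np.degrees(np.arctan(kk[0])))
```

```text
(214, 181, 137, 88)
front x 43.59245209292974 slope deg 0.1314436791424993
side 32.0901751104388 -1.514850510432801
side -32.2691941916417 0.5460018118722132
```

```bash
python3 -m handwheel '[1,3,1.5,0,0,0,2.5,7.5,3.5,0,0,0,4,12,5.5,0,0,0,6,16.3,7,0,0,0,8,20.6,8,0,0,0,10,25,8,0,0,0,12,29,8,0,0,0,13,33,8,0,0,0]'; python3 -m handwheel '[0.5,4,0,0,0,0,1,8.3,0,0,0,0,1.5,12.6,0,0,0,0,2.2,16.9,0,0,0,0,3,21,0,0,0.0,0.01,3.6,22.8,0,0,0.0,0.01,3.6,22.8,0,0,0,0.01,3.6,22.8,0,0,0,0.01]'; python3 -m handwheel '[0,0,0,0,0,0]'
python3 - <<'E'
from h import *
c,p,e=wsnap('w32');print(p,e); np.savez('pics/w32s.npz',p=p,e=e)
snap('scene','s32')
E
```

```text
time_s: 34.35
tcp_pos: [0.5549, 0.0487, 0.2]
eef_rot: [-179.9, 0.0, -167.4]
contact_force: [0.3, 0.2, -0.9]
gripper_width: 0.0657
time_s: 35.15
tcp_pos: [0.5901, 0.2765, 0.1979]
eef_rot: [-179.8, -0.2, -166.8]
contact_force: [-0.6, -0.1, -1.0]
gripper_width: 0.0653
time_s: 35.25
tcp_pos: [0.5898, 0.2755, 0.1973]
eef_rot: [-179.8, -0.2, -166.8]
contact_force: [0.2, -0.8, -0.7]
gripper_width: 0.0655
[0.58978735 0.27553133 0.1972687 ] [-179.78511995   -0.24630092 -166.81791262]
```

View pics/w32.png

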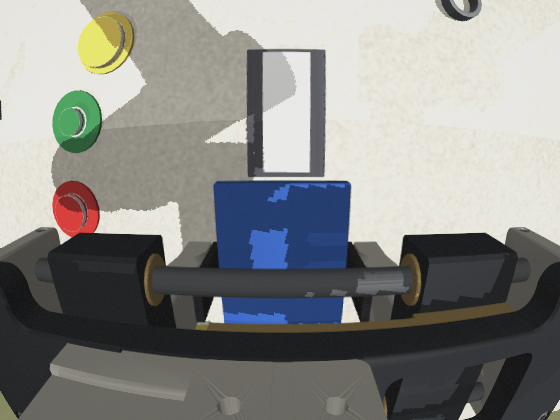

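View pics/s32.png

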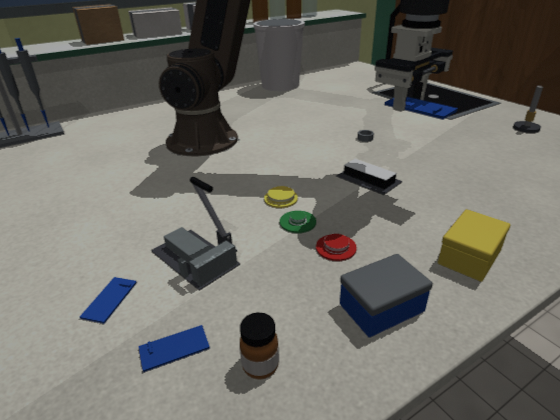

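Run:
```python
from h import *
c=dict(np.load('pics/w32.npz'));s=np.load('pics/w32s.npz');p,e=s['p'],s['e']
V=c['img'].max(2); roi=V[44:181,235:335]; 
m=((roi<112)*255).astype(np.uint8)
m[:, :8]=0
bs=blobs(m,100); print([cv2.boundingRect(b) for b in bs])
i=c['img'][30:200,220:350,::-1]; cv2.imwrite('pics/w32c.png',cv2.resize(i,None,fx=4.5,fy=3.5,interpolation=cv2.INTER_CUBIC))
```

```text
[(12, 5, 78, 128)]
```

View pics/w32c.png

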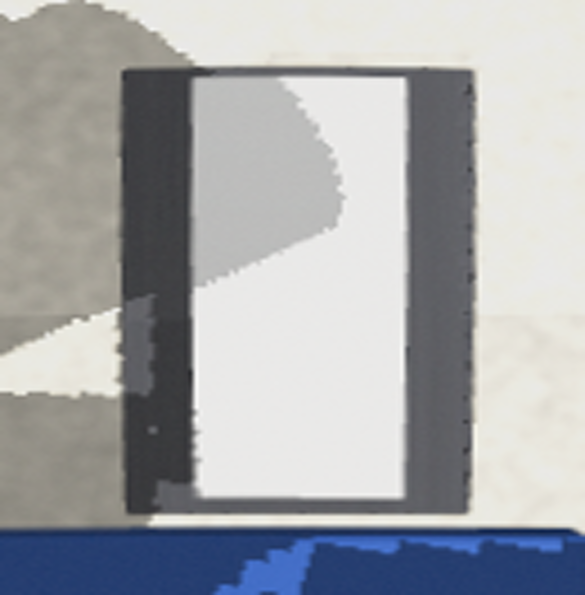

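Run:
```python
from h import *
c=dict(np.load('pics/w32.npz'));s=np.load('pics/w32s.npz');p,e=s['p'],s['e']
V=c['img'].max(2); m=((V[44:181,235:335]<112)*255).astype(np.uint8); m[:,:8]=0
h=cv2.convexHull(blobs(m,100)[0]).reshape(-1,2)+[235,44]
print('foot',cv2.minAreaRect((wplane(c,p,e,h,.004)*1000).astype(np.float32)))
f=np.zeros_like(V); cv2.fillPoly(f,[h],255); f=cv2.erode(f,np.ones((5,5)))
w=((V>140)&(f>0)).astype(np.uint8)*255; t=blobs(w)[0].reshape(-1,2); print(cv2.boundingRect(t))
print('top',cv2.minAreaRect((wplane(c,p,e,t,.032)*1000).astype(np.float32)))
C=np.array([(191,76),(406,76),(406,499),(198,498)])/[4.5,3.5]+[220,30]-.4
print('top corners',wplane(c,p,e,C,.032).mean(0)*1000,wplane(c,p,e,C,.032)*1000)
# plate again
R=Ro.from_euler('xyz',e,degrees=True).as_matrix()
a=blobs(mask(c,'b'))[0].reshape(-1,2); W=wplane(c,p,e,a,p[2]+.0315); Lc=(np.c_[W-p[:2],0*W[:,0]])@R*1000
x,y=Lc[:,0],Lc[:,1]; q=(x>x.max()-6)&(np.abs(y)<28); k=np.polyfit(y[q],x[q],1); print('front',np.median(x[q]),np.degrees(k[0]))
```

```text
foot ((507.1036376953125, 259.937255859375), (148.7721405029297, 89.66024780273438), 12.860095024108887)
(262, 51, 49, 122)
top ((507.12176513671875, 259.8974609375), (130.705078125, 50.810543060302734), 13.421278953552246)
top corners [507.05163944 260.21259057] [[449.42280086 220.34802804]
 [437.75452694 269.28615607]
 [564.93426721 299.87171421]
 [576.09496274 251.34446395]]
front 43.2635510703516 0.33527730700864017
```

```bash
python3 -c "
from h import *
print(rv(-166.8).round(4))"; python3 -m handwheel '[-2,-0.4,0,0,0,0,-5,-1,-1,0,0,0,-8,-1.6,-3,0,0,0,-10.8,-2.2,-6,0,0,0,-10.8,-2.2,-9,0,0,0,-10.8,-2.2,-12,0,0,0,-10.8,-2.2,-14,0,0,0,-10.8,-2.2,-14.5,0,0,0]'; python3 -m handwheel '[0,0,0,0,0,0,0,0,0,0,0,0]'; python3 -c "
from h import *
print(rv(-166.8).round(4), sensors.get_state()['tcp_pos'])"
```

```text
[ 0.0043 -0.0033  0.0008]
time_s: 36.15
tcp_pos: [0.4806, 0.2516, 0.0506]
eef_rot: [-179.7, -0.4, -166.9]
contact_force: [-0.3, -0.0, -0.7]
gripper_width: 0.0655
time_s: 36.35
tcp_pos: [0.4811, 0.2516, 0.0515]
eef_rot: [-179.7, -0.4, -166.9]
contact_force: [0.0, 0.7, -0.8]
gripper_width: 0.0661
[ 0.006  -0.005   0.0022] [0.48105185 0.25157635 0.05150061]
```

```bash
python3 -m handwheel '[0.06,0.18,-1,0.006,-0.005,0.002,0.06,0.18,-2,0.006,-0.005,0.002,0.06,0.18,-3,0.006,-0.005,0.002,0.06,0.18,-3.7,0.006,-0.005,0.002,0.06,0.18,-3.8,0.006,-0.005,0.002,0.06,0.18,-3.8,0.006,-0.005,0.002]'
python3 - <<'E'
from h import *
print(rv(-166.8).round(4), sensors.get_state()['tcp_pos'])
c=snap('scene','s33'); i=c['img'][90:230,290:450,::-1]; cv2.imwrite('pics/s33c.png',cv2.resize(i,None,fx=5,fy=4,interpolation=cv2.INTER_CUBIC))
E
```

```text
time_s: 36.95
tcp_pos: [0.4816, 0.2533, 0.0132]
eef_rot: [-180.0, -0.0, -166.8]
contact_force: [0.1, 0.4, -0.9]
gripper_width: 0.0655
[ 0.0006 -0.0005  0.0002] [0.48159981 0.2532695  0.01323647]
```

View pics/s33c.png

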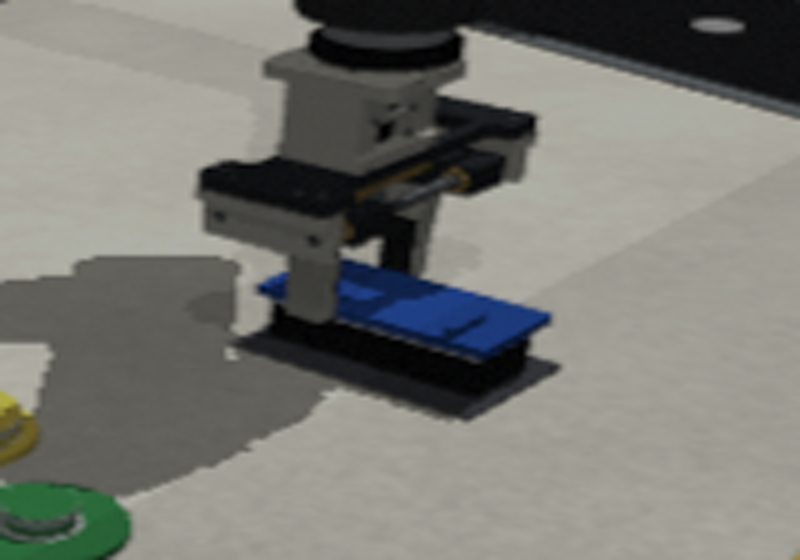

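Pose is on target and the plate hovers over the stand. I'll lower the last 4–5 mm gently.

```bash
python3 -m handwheel '[0,0,-0.15,0,0,0,0,0,-0.3,0,0,0,0,0,-0.42,0,0,0,0,0,-0.45,0,0,0,0,0,-0.45,0,0,0]'
```

```text
time_s: 37.5
tcp_pos: [0.4817, 0.2534, 0.009]
eef_rot: [-180.0, -0.0, -166.8]
contact_force: [0.5, -1.0, -0.8]
gripper_width: 0.0656
```

```bash
python3 -m handwheel '[0,0,-0.05,0,0,0,0,0,-0.08,0,0,0,0,0,-0.1,0,0,0]'
```

```text
time_s: 37.8
tcp_pos: [0.4818, 0.2535, 0.0084]
eef_rot: [-180.0, 0.0, -166.8]
contact_force: [-3.1, -0.5, 7.3]
gripper_width: 0.0657
```

Contact reads 7 N. I'll let go, rise and look.

```bash
python3 -m handwheel '[0,0,0,0,0,0,0,0,0,0,0,0,0,0,0,0,0,0,0,0,0,0,0,0,0,0,0,0,0,0]' 0; python3 -m handwheel '[0,0,2,0,0,0,0,0,5,0,0,0,0,0,8,0,0,0,0,0,12,0,0,0,4,0.9,16,0,0,0,8,1.9,19,0,0,0,11,2.5,19,0,0,0,11,2.5,19,0,0,0]';python3 -m handwheel '[0,0,0,0,0,0]'
python3 - <<'E'
from h import *
c,p,e=wsnap('w34');print(p,e)
h=[b for b in blobs(mask(c,'b')) if cv2.boundingRect(b)[1]<200 and cv2.boundingRect(b)[0]>200]
for a in h: print(cv2.boundingRect(a),cv2.minAreaRect((wplane(c,p,e,a.reshape(-1,2),.04)*1000).astype(np.float32)))
c=snap('scene','s34')
E
```

```text
time_s: 38.3
tcp_pos: [0.4818, 0.2535, 0.0084]
eef_rot: [-180.0, 0.0, -166.8]
contact_force: [0.3, -0.3, 0.0]
gripper_width: 0.0874
time_s: 39.1
tcp_pos: [0.5956, 0.2793, 0.1987]
eef_rot: [180.0, 0.1, -166.9]
contact_force: [-0.3, 0.0, -1.2]
gripper_width: 0.0876
time_s: 39.2
tcp_pos: [0.5957, 0.279, 0.1977]
eef_rot: [-180.0, 0.0, -166.9]
contact_force: [1.1, -0.0, -0.6]
gripper_width: 0.0877
[0.59565492 0.27904342 0.19766027] [-1.79983381e+02  3.85397765e-02 -1.66919025e+02]
(251, 40, 65, 131) ((507.70037841796875, 259.7164611816406), (137.79486083984375, 65.75764465332031), 13.40145492553711)
```

View pics/w34.png

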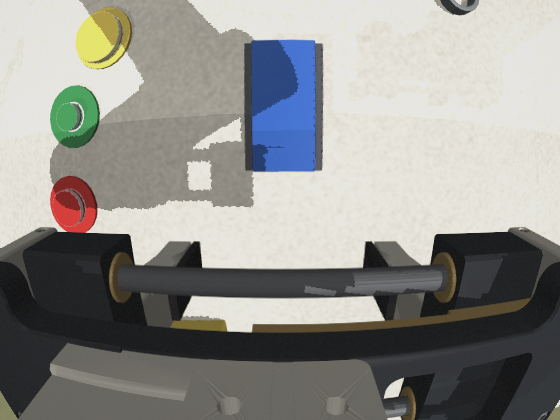

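View pics/s34.png

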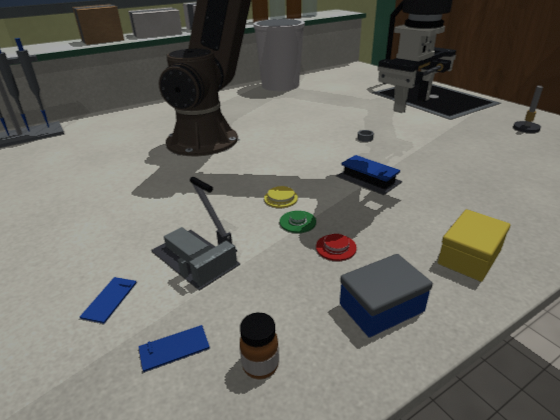

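The plate reads (507.7, 259.7) mm at yaw 13.4° against the stand's (507.6, 259.5) at about 13.2°. The clamp is up at about 70° and all three dishes sit on their discs, so I'm handing it in.

```bash
python3 -m handwheel '[0,0,0,0,0,0,0,0,0,0,0,0]'; python3 -c "
from plant import r; print(r.close_job())"
```

```text
time_s: 39.5
tcp_pos: [0.5945, 0.2789, 0.198]
eef_rot: [-180.0, 0.0, -166.8]
contact_force: [-0.2, -0.2, 0.2]
gripper_width: 0.0874
the job is handed in; nothing more can be done
None
```

The job is done in the order asked and handed in at about 39.5 s. I moved the green, red and yellow dishes to their own discs, swung the clamp up, drew the plate out of the front, laid it on the stand and let go.

**Last checks**
- **Dishes:** the wrist view put each dish about 1 mm or less from the middle of its disc (red worst, at about 1.4 mm).
- **Clamp:** it stands at about 70° and stayed there. The black grip slid to the finger tips near the end of the swing, with about 18 N at the wrist, and was released cleanly.
- **Plate:** its centre reads (507.7, 259.7) mm at yaw 13.4°. The stand reads about (507.6, 259.5) mm at 13.2°, though separate readings of the stand spread over 1–2 mm and about 0.6°.
- **Robot:** it is clear of everything, with contact force near zero.

**Disagreements**
- The scene camera read 3–4 mm off the top and wrist cameras at bench level, so I relied on those two.
- The finger tips appeared about 15 mm above the stated TCP. I set grip heights from the pictures, and the contact on the discs and stand then came at the predicted heights.

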